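# Nip up a stud rectifier with an adjustable wrench

### The arm

A 6-joint arm with a two-finger parallel gripper is mounted at the origin on the work surface. World frame = base frame: x ahead of the robot, y to its left, z up, the work surface at z = 0. Lengths are in mm, angles in rad, forces in N, time in s.
With the tool pointing down it reaches from about 350 to 975 mm from the base axis. Payload 17.4 kg.
Tool frame: the origin (TCP) lies at the very end of the fingers, on their centre line; the grasp point (between the pads) lies 19 mm behind it; z points along the fingers, x is the direction in which the jaws open and shut, and the axes are right-handed (so a half turn about z gives the same grasp; the last joint's range is limited). The gripper opens to 85 mm and grips with 20 to 120 N. Pads are 22 mm wide; open, the fingers measure 114 mm over their backs; the gripper's body (76 mm by 85 mm) begins 54 mm behind the grasp point. The pads swing forward as they close: fully open they stand 13 mm farther back than shut.
Start: joints at [1.099, 0.116, 1.442, -0, 1.584, -0.038], TCP at [283.726, 612.48, 199.103] pointing down, gripper open.
Joint ranges: [-2.83, 2.83], [-0.83, 2.19], [0.07, 2.5], [-1.14, 4.28], [0.01, 3], [-2.97, 2.97]. Speed limits (rad/s): [1.89, 1.89, 2.22, 3.14, 3.14, 3.14].

### API

Orientations are given as [roll, pitch, yaw] about the fixed x, y, z axes, in that order (R = Rz(yaw) Ry(pitch) Rx(roll)).
In Python, from bench import ctrl gives the robot as it stands. The module is installed in compiled form; this text tells all that it offers.
- The arm moves only by the shell command python3 -m creep 'ROWS' [OPENING] [FORCE]. ROWS is JSON, a list of rows, each a list of 6 numbers: the shift along the tool's x, y, z in cm, then the turn, a rotation vector about the tool's x, y, z in degrees. A call has 1 to 12 rows; each row is the pose to reach, as a shift and turn from the pose measured when the call began, along the tool's axes at that moment; what a row does not reach only later rows make up. A row lasts 1/8 s, in which the tool goes at most 62.5 mm and 10.7 degrees, less where a joint would pass 70% of its speed; a pose out of reach is approached as far as the arm can. A call with a gripper value outside its range is refused whole. OPENING is the opening, from 0 (shut) to 1 (fully open), set as the call begins (- or left out, the last holds). The fingers move at their own pace and stop on an object; FORCE is the grip in N (left out, the last holds). Time passes only in rows, so rows that repeat a pose let the fingers close. It gives the time, the measured TCP pose, the force and the opening at its end, in the units of the state.
- ctrl.observe(): the state, without advancing time (a new reading comes with each control period).
- ctrl.snapshot(name): name is "side" or "top" or "wrist"; returns a dict with "image" (400x640x3 uint8, red, green, blue), "intrinsics" (3x3 intrinsics, pixels), "R" (3x3) and "t" (3): a world point X has camera coordinates R X + t; the wrist camera has in their place "hand_eye" (4x4, takes a point from camera to tool coordinates, whose origin is the TCP and whose axes are the tool frame's). Camera axes: x right, y down, z forward; pixel columns grow to the right and rows downward; lengths in mm; the calibration is good to about 2 mm. A picture is of the moment at which its call begins: read the wrist's pose just before it. There is no depth.
- ctrl.sign_off(): hands the job in, once; it reports no verdict.
The state is a dict: "t": time; "qpos": joint angles; "dq": joint speeds; "effort": joint torques, N m; "ee_pos": TCP position; "ee_rot": TCP orientation; "wrist_force": force on the tool from outside, world axes, zero at the start; "wrist_torque": the same for the moment, N m; "opening": opening from 0.0 (shut) to 1.0 (fully open).
Only numpy, scipy, OpenCV 4.12 (cv2) and the standard library are available. Lean on these libraries where they do the work, as an engineer would, in place of code of your own. Each camera call takes 0.05 s, during which the arm holds its last target.

### The job

Set the open jaws of the adjustable wrench over the hexagon of the stud rectifier on the heat sink, with the wrench lying flat on the heat sink, and roll its worm with a fingertip until the jaws just fit the flats with no play left; take the finger away. Then swing the wrench clockwise (seen from above) to tighten the rectifier until it goes solid, and leave the wrench lying on the hexagon. Keep the fingers off the rectifier itself, and leave the board stand, the fuse holder and the component lifter where they are.

Things in the scene. Friction and masses are not known exactly. Their poses are not given: they have to be found in the camera images.
- heatsink: Dull aluminium finned heat sink, 160 x 160 mm, fins down, on two dark steel angle feet fixed to the bench (they stick out to 103 mm from its centre along its y). Origin at bench height under its centre; its flat top face is 60 mm above the bench. It does not move. The stud rectifier stands in the middle of the top face.
- hex_top (a point): Centre of the upper face of the rectifier's hexagon, on its turning axis, 14 mm above the heat sink's top face; its x axis points at hex_corner. The nickel-plated hexagon is 32 mm across flats, 37 across corners. Above it (heights from the heat sink's top face): collar 26 mm across to 16 mm, white ceramic body 21 mm across to 33 mm, flat upright terminal tab to 50 mm.
- hex_corner (a point): One corner of the hexagon's upper face, 18.5 mm from hex_top. Corners repeat every 60 degrees about hex_top and the flats lie half way between them. The terminal tab is thin along this direction.
- rectifier (a joint): Angle the rectifier is screwed in, rad: grows when it turns clockwise seen from above; it starts at 0 to 0.35, turns against a steady thread friction of about 0.3 N m, stays where it is left, and goes solid (fully tight) at 1.05.
- wrench: Chromed adjustable wrench, 220 mm long, 0.3 kg, lying flat, worm's proud side up, jaws open 36 to 38 mm. Origin: in its underside, where the centre of a 32 mm hexagon lies when the jaws fit. x points out of the mouth, y from fixed to sliding jaw, z up. Head and jaws 13 mm thick (z 0 to 13). Fixed jaw's face at y = -16, throat's back at x = -20, jaws' ends at x = 14, head's rear at x = -57 mm.
- neck_grip (a point): Middle of the handle 45 mm along its line, wrench frame (-79.6, 21.2, 6.5) mm: good for carrying (centre of mass near (-54, 14) mm). The handle is straight, 22 mm wide, 9 mm thick (z 2 to 11 mm), leaves the head at 157.5 degrees from the wrench's x towards its y (direction -0.924, 0.383), its centre line through (-38, 4) mm, free from 25 to 166 mm along that line.
- handle_grip (a point): Middle of the handle's section 105 mm along the handle line, wrench frame (-135, 44.2, 6.5) mm: 142 mm from the hexagon's axis when the wrench is on it, good for turning.
- worm_axis (a point): Centre of the worm: a knurled roller 15 mm across, 14 mm long, in a window of the head, axis along the wrench's y, at wrench (-36, 5, 7.75) mm; its top is 2.25 mm proud of the head. Dragging the top towards the mouth (+x) closes the sliding jaw, 5 mm a turn; it takes about 5.5 N (press with 8 to 15 N), stays where left, jams when the jaws grip. A tip's front edge has 20 mm of room past it.
- board_stand: Slotted black nylon stand, 130 x 90 mm, with three upright circuit boards, 102 mm high. Bystander. Origin under its centre.
- fuse_holder: Squat orange plastic fuse holder, 62 x 26 x 23 mm. Bystander. Origin under its centre.
- lifter: Chrome tweezer-shaped component lifter, 150 mm long, 9 mm high, lying on the bench. Bystander. Origin at the middle of its length, on the bench.
Things that resemble listed ones, but are neither listed nor needed, are in the scene too. What is shaped like the wrench but green is not meant.

How it is judged (in metres and radians):
On the way, in this order (a step that is already met when the one before it is completed fails the run):
1. with the fingers off it, the wrench lies flat on the heat sink around the hexagon with its jaws square on the flats and nipping them (no play left), and the hexagon has not yet been turned (horizontal distance between wrench and hex_top below 0.008 m and z of wrench in the frame of heatsink below 0.065 m and angle between wrench's own z axis and vertical below 0.08 rad and contact force between wrench and rectifier above 4 N and contact force between the fingers and wrench below 0.5 N and distance of hex_corner from where it was at the start of the episode below 0.004 m and (angle between the x axis of wrench and the x axis of hex_top, either way round below 0.12 rad or angle between the x axis of wrench and the x axis of hex_top, either way round between 0.927 and 1.167 rad)), for 0.2 s.
2. the rectifier has been turned until solid with the wrench on it (value of joint rectifier above 0.98 rad and horizontal distance between wrench and hex_top below 0.008 m and z of wrench in the frame of heatsink below 0.065 m), for 0.1 s.
At the end, for the whole second after the job is handed in: The rectifier is solid (within 0.07 rad of its stop at 1.05), and the wrench lies flat and at rest on the heat sink around the hexagon, its origin within 8 mm of the hexagon's axis (all of step 2 and angle between wrench's own z axis and vertical below 0.08 rad and linear speed of wrench below 0.02 m/s); the robot touches nothing.
It fails at once if the fingers touch the rectifier (contact force between the fingers and rectifier above 2 N).
It fails at once if the board stand is disturbed (distance of board_stand from where it was at the start of the episode above 0.015 m).
It fails at once if the fuse holder is disturbed (distance of fuse_holder from where it was at the start of the episode above 0.015 m).
It fails at once if the component lifter is disturbed (distance of lifter from where it was at the start of the episode above 0.015 m).
It also fails if it takes over 69 s, if anything falls off the work surface, if the arm or the gripper's body presses on something with over 40 N, if the wrist force passes 120 N, or if a joint passes its speed limit or range.

## Working session

There is one attempt and no reset: what is moved stays moved. The work goes in short steps, Python scripts to look and compute and a shell command to move; the robot and the scene stay as the last step left them, time stands still between calls to the robot, and variables do not carry over. Pictures are saved under pics/ and viewed, and the job is handed in when it is done.

```bash
mkdir -p pics; python3 - <<'E'
from bench import ctrl
import cv2
s=ctrl.observe(); print(s)
for n in ("side","top","wrist"):
    d=ctrl.snapshot(n); cv2.imwrite(f"pics/{n}0.png",d["image"][:,:,::-1])
    print(n,{k:(v.tolist() if hasattr(v,'tolist') else v) for k,v in d.items() if k!="image"})
E
```

```text
{'t': 0.0, 'qpos': array([ 1.09924168e+00,  1.16484918e-01,  1.44225675e+00,  3.51557728e-07,
        1.58399708e+00, -3.77831183e-02]), 'dq': array([ 0.00077605, -0.00081328,  0.00010547,  0.00097837,  0.00120734,
       -0.00018474]), 'effort': array([ 6.28368580e-04, -7.31989288e+01, -6.32488775e+01,  1.00543036e-04,
        6.25917441e-03, -1.09944390e-04]), 'ee_pos': array([283.59579933, 612.2879419 , 198.36820214]), 'ee_rot': array([-3.14154901e+00,  1.14526306e-03,  1.13702482e+00]), 'wrist_force': array([-0.41202568, -1.05019261, -0.53027708]), 'wrist_torque': array([-0.03982982, -0.00241211, -0.01123052]), 'opening': 0.9978352338595843}
side {'intrinsics': [[450.76522298519274, 0.0, 317.80200676909544], [0.0, 450.76522298519274, 204.44069239615618], [0.0, 0.0, 1.0]], 'R': [[0.6977179852303889, -0.7163633806250406, 0.0036221520551186757], [-0.4259541926253256, -0.41892224833183916, -0.8019146934914609], [0.5759797208851662, 0.5579674334153025, -0.5974275724947637]], 't': [-325.10566959527097, 322.0994298637587, 966.5883686661687]}
top {'intrinsics': [[441.8611359623863, 0.0, 315.3032746407814], [0.0, 441.8611359623863, 199.21935301457123], [0.0, 0.0, 1.0]], 'R': [[-0.024778776330026158, -0.9995032308252698, -0.019475723694740862], [-0.9853252018473756, 0.027709086074945533, -0.16842343409787067], [0.16887942103173814, 0.015016594778398217, -0.9855223199061736]], 't': [88.47644678834578, 529.3148709274373, 1547.7364743264006]}
wrist {'intrinsics': [[308.285801512799, 0.0, 313.4265385485374], [0.0, 308.285801512799, 207.80335659401638], [0.0, 0.0, 1.0]], 'hand_eye': [[0.9999999590186596, 5.855643012732956e-05, -0.00028023886519426566, 1.1425079061914145], [2.967224866061742e-05, 0.9523890321682053, 0.3048854383621247, -78.39195834777514], [0.0002847494244665618, -0.3048854341828283, 0.9523889914005259, -174.47704341339437], [0.0, 0.0, 0.0, 1.0]]}
```

View pics/top0.png

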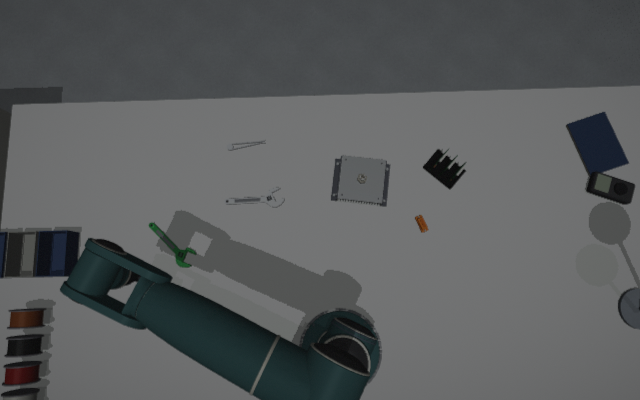

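View pics/side0.png

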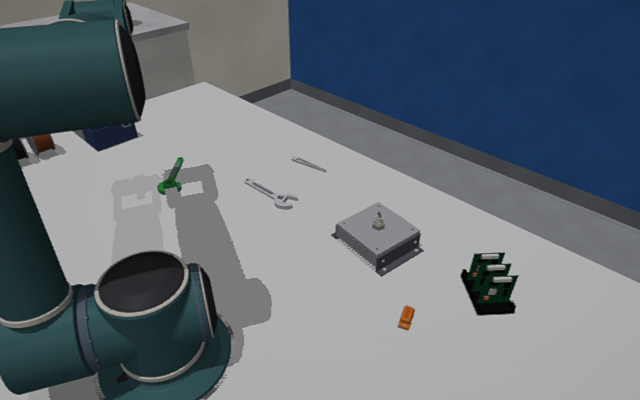

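View pics/wrist0.png

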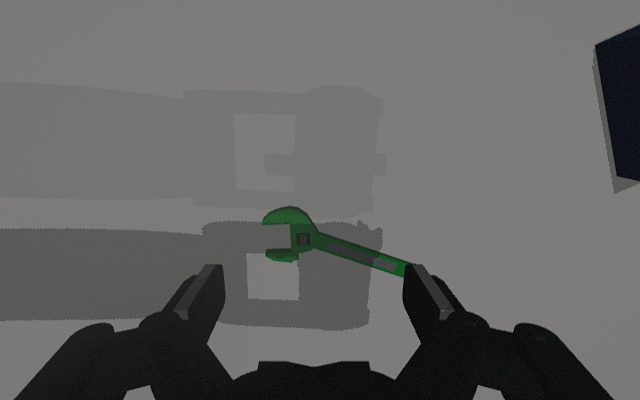

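The top view shows two wrench shapes: a green one at about (175,245) and a chrome one at about (255,199). The chrome one fits the description. The heat sink is at (361,181), the lifter at (246,145), the board stand at (445,168) and the fuse holder at (421,223). I'll confirm with an enlarged crop.

```bash
cat > h.py <<'E'
import numpy as np, cv2
from bench import ctrl
from scipy.spatial.transform import Rotation as Rn
def cam(name):
    s=ctrl.observe(); d=ctrl.snapshot(name)
    K=np.array(d["intrinsics"])
    if name=="wrist":
        Rt=Rn.from_euler('xyz',s["ee_rot"]).as_matrix(); H=np.array(d["hand_eye"])
        Rc=Rt@H[:3,:3]; c=Rt@H[:3,3]+s["ee_pos"]
        R=Rc.T; t=-R@c
    else: R=np.array(d["R"]); t=np.array(d["t"])
    return d["image"][:,:,::-1].copy(),K,R,t
def plane(C,px,z):
    _,K,R,t=C; c=-R.T@t
    r=R.T@np.linalg.inv(K)@np.array([px[0],px[1],1.]); return c+r*(z-c[2])/r[2]
def proj(C,X):
    _,K,R,t=C; p=K@(R@np.asarray(X,float)+t); return p[:2]/p[2]
def crop(C,x0,y0,x1,y1,f,name):
    cv2.imwrite("pics/"+name,cv2.resize(C[0][y0:y1,x0:x1],None,fx=f,fy=f,interpolation=cv2.INTER_CUBIC))
def tool(s,X):  # world point -> tool coords mm
    return Rn.from_euler('xyz',s["ee_rot"]).as_matrix().T@(np.asarray(X)-s["ee_pos"])
E
python3 - <<'E'
from h import *
C=cam("top"); crop(C,215,130,295,215,7,"topcropw.png"); crop(C,325,145,400,215,8,"topcroph.png")
for p in [(228,202),(270,199),(361,180),(246,145),(421,223),(445,168),(175,245)]: print(p,plane(C,p,10))
E
```

```text
(228, 202) [536.24607424 398.12206779  10.        ]
(270, 199) [543.12834919 242.39783867  10.        ]
(361, 180) [605.11869851 -96.22510737  10.        ]
(246, 145) [752.78882935 331.72171916  10.        ]
(421, 223) [ 439.04996442 -307.25633425   10.        ]
(445, 168) [ 641.58560613 -409.22366263   10.        ]
(175, 245) [382.66273449 590.75026444  10.        ]
```

View pics/topcropw.png

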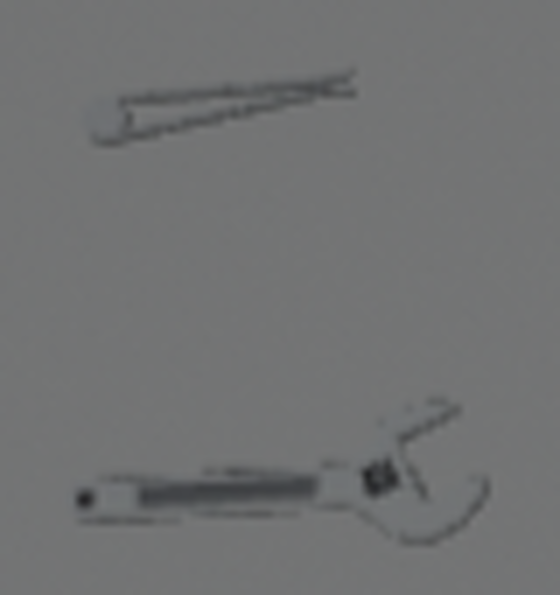

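View pics/topcroph.png

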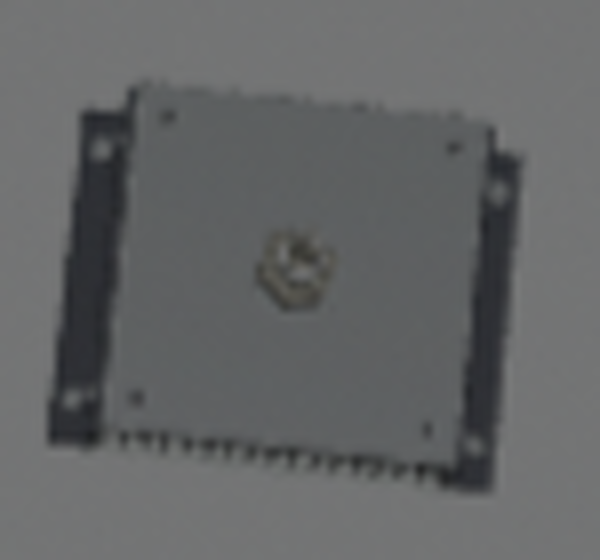

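The crop confirms it: the chrome adjustable wrench has its worm at px (269,198), its mouth to the right and up, and its handle to the left. I'll move over it for a wrist view.

```bash
python3 -m creep '[[-2,4,0,0,0,7],[-4.3,9,0,0,0,16],[-6.5,13.5,0,0,0,24],[-8.8,18,0,0,0,32.5],[-11,22.5,0,0,0,40.5],[-13,27,0,0,0,48.5],[-15.3,31.5,0,0,0,57],[-17.5,36.3,0,0,0,65],[-17.5,36.3,0,0,0,65],[-17.5,36.3,0,0,0,65]]'
python3 - <<'E'
from h import *
print(ctrl.observe()["ee_pos"],ctrl.observe()["ee_rot"])
C=cam("wrist"); cv2.imwrite("pics/w1.png",C[0])
E
```

```text
t: 1.45
ee_pos: [539.3, 301.1, 198.6]
ee_rot: [3.141, 0.001, 0.003]
wrist_force: [0.1, 0.0, -0.4]
opening: 1.003
[539.28644543 301.11931422 198.607273  ] [3.14105095e+00 7.33164926e-04 3.13584044e-03]
```

View pics/w1.png

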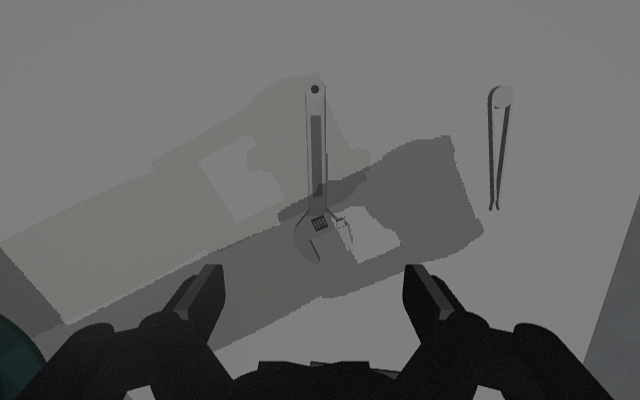

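```bash
python3 - <<'E'
from h import *
C=cam("wrist"); im=C[0][75:275,260:380]
C=(cv2.convertScaleAbs(C[0],alpha=1.8,beta=-60),)+C[1:]
crop(C,285,195,365,270,8,"w1a.png"); crop(C,285,75,365,200,5,"w1b.png")
E
```

```text
(no output)
```

View pics/w1a.png

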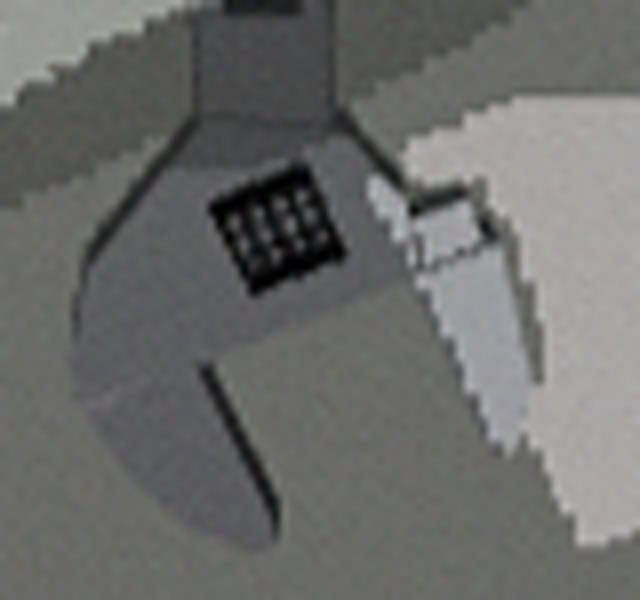

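View pics/w1b.png

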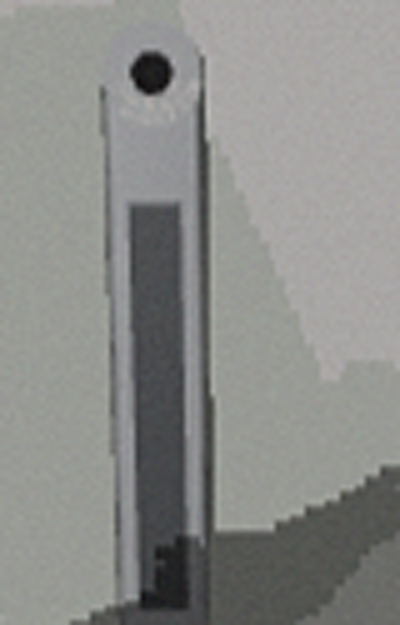

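```bash
python3 - <<'E'
from h import *
s=ctrl.observe()
C=cam("wrist")
hole=plane(C,(315.4,89.4),11); a=plane(C,(316,115.6),11); b=plane(C,(317.6,196.4),11); worm=plane(C,(319.6,223.6),14)
print(hole,a,b,worm)
d=a-b; print("handle ang from slot",np.degrees(np.arctan2(d[1],d[0])))
d=hole-b; print("from hole",np.degrees(np.arctan2(d[1],d[0])))
ang=np.arctan2(d[1],d[0])
for nm,ang in (("slot",np.arctan2((a-b)[1],(a-b)[0])),("hole",ang)):
    th=ang-np.radians(157.5); c,sn=np.cos(th),np.sin(th); R=np.array([[c,-sn],[sn,c]])
    o=worm[:2]-R@[-36,5]; ng=o+R@[-79.6,21.2]
    print(nm,np.degrees(th),o,"neck",ng,"neck tool",tool(s,[*ng,0]))
# jaw face check
for p,q in [((277,367.5),(285+280/8,195+540/8))]: pass
e1=plane(C,(285+212/8,195+362/8),13);e2=plane(C,(285+278/8,195+510/8),13);d=e2-e1;print("fixed face ang",np.degrees(np.arctan2(d[1],d[0])))
# top cam
T=cam("top"); print(plane(T,(215+378/7,130+477/7),14), plane(T,(215+85/7,130+499/7),11))
E
```

```text
[540.84250431 401.55790218  11.        ] [541.69019877 373.9834052   11.        ] [544.28615237 279.61040988  11.        ] [547.02059033 245.36016409  14.        ]
handle ang from slot 91.5756593000794
from hole 91.6175328859301
slot -65.9243406999206 [557.14148713 210.45217864] neck [544.02501427 291.77596446] neck tool [  5.17769559   9.92555923 198.73034106]
hole -65.88246711406988 [557.1669963  210.45958464] neck [543.99109292 291.7737628 ] neck tool [  5.14376504   9.9276142  198.73035852]
fixed face ang -67.53545972831262
[545.7413179  245.59123031  14.        ] [538.84300778 401.11007687  11.        ]
```

```bash
python3 -m creep '[[1,4,0,0,0,0],[2,9,0,0,0,0],[3,14.5,0,0,0,0],[4,20,0,0,0,0],[5,25.5,0,0,0,0],[6,31,0,0,0,0],[6.6,35,0,0,0,0],[6.6,36,0,0,0,0],[6.6,36,0,0,0,0]]'
python3 - <<'E'
from h import *
print(ctrl.observe()["ee_pos"],ctrl.observe()["ee_rot"])
C=cam("wrist"); cv2.imwrite("pics/w2.png",C[0])
p=proj(C,[607,-96,74]); print(p)
C=(cv2.convertScaleAbs(C[0],alpha=1.8,beta=-60),)+C[1:]
x,y=map(int,p); crop(C,x-50,y-45,x+50,y+30,8,"w2a.png"); print(x-50,y-45)
E
```

```text
t: 2.78
ee_pos: [606.4, -57.4, 198.9]
ee_rot: [3.141, 0.0, 0.004]
wrist_force: [-0.0, -0.1, -0.1]
opening: 1.003
[606.37435736 -57.41982142 198.94042448] [3.14126101e+00 4.44998703e-04 4.45297994e-03]
[313.71656131 227.84333416]
263 182
```

View pics/w2.png

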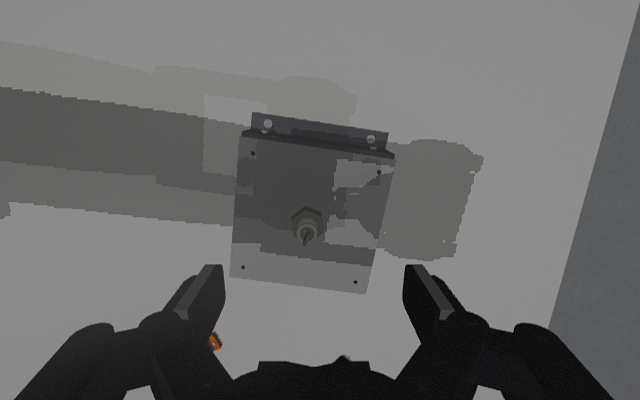

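View pics/w2a.png

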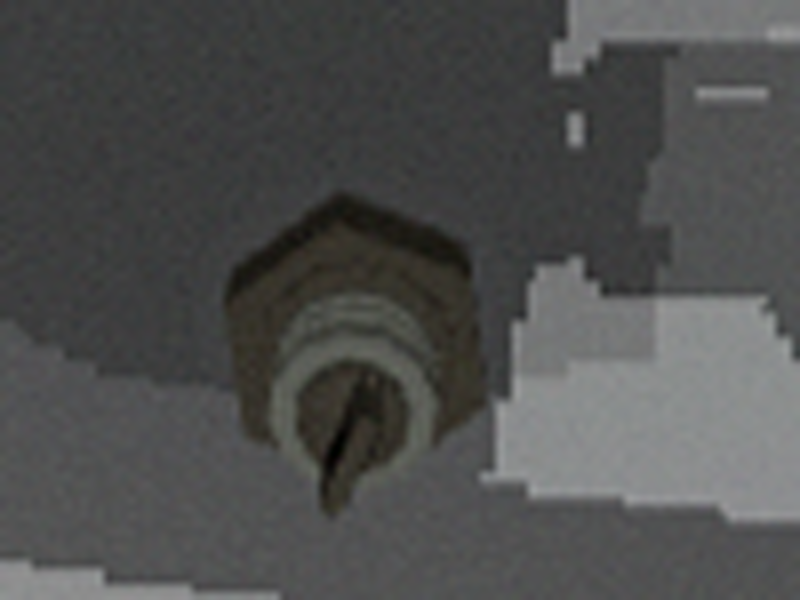

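```bash
python3 - <<'E'
from h import *
C=cam("wrist")
pts=[(342,225),(472,276),(487,402),None,(250,437),(227,305)]
W=[None if p is None else plane(C,(263+p[0]/8,182+p[1]/8),74)[:2] for p in pts]
from scipy.optimize import least_squares
f=lambda v:np.concatenate([w-[v[0]+v[3]*np.cos(v[2]-k*np.pi/3),v[1]+v[3]*np.sin(v[2]-k*np.pi/3)] for k,w in enumerate(W) if w is not None])
# image: up=+y, right=+x ; corner 0 up, going clockwise
r=least_squares(f,[605,-96,np.pi/2,18.5]);print(r.x[:2],np.degrees(r.x[2]),r.x[3],np.round(r.fun,1))
h=[plane(C,p,60)[:2] for p in [(253,153),(378,172),(243,267),(355,282)]]
print(h,np.mean(h,0))
# heat sink edge angle
for i,j in ((0,1),(2,3),(0,2),(1,3)):
    d=h[j]-h[i];print(np.degrees(np.arctan2(d[1],d[0])),np.linalg.norm(d))
cv2.imwrite("pics/side2.png",cv2.resize(cam("side")[0][180:290,310:440],None,fx=6,fy=5))
E
```

```text
[601.03479673 -93.93633332] 97.99680719650252 18.19349256018038 [ 0.3 -0.1  0.1 -0.1 -0.2  0.4 -0.  -0.3 -0.2  0.1]
[array([545.36699314, -20.1790038 ]), array([672.97242394, -38.98338459]), array([ 526.96936174, -149.03645426]), array([ 655.23165131, -167.86949424])] [600.13510753 -94.01708422]
-8.382971589592415 128.9835288243861
-8.353178549444314 129.6375652311958
-98.12549386995924 130.16418624203098
-97.83733656492751 130.10136154065367
```

View pics/side2.png

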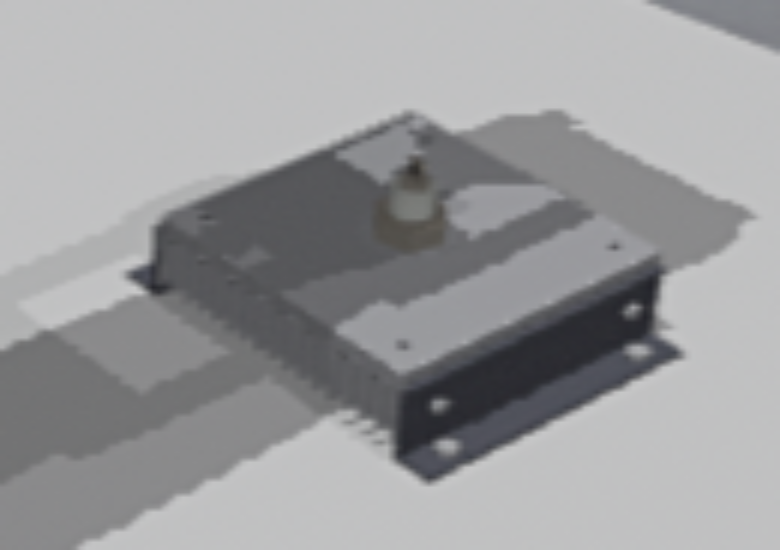

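Hexagon centre is about (601,-94), with corners at 98°+60k. The heat-sink screws give the same centre. Next I'll grip the wrench at the neck.

```bash
python3 -m creep '[[-0.5,-4,0,0,0,-1.3],[-1.5,-9,0,0,0,-1.3],[-2.5,-14.5,0,0,0,-1.3],[-3.5,-20,0,0,0,-1.3],[-4.5,-25.5,2,0,0,-1.3],[-5.5,-31,5,0,0,-1.3],[-6.08,-34.5,9,0,0,-1.3],[-6.08,-34.95,12,0,0,-1.3],[-6.08,-34.95,14,0,0,-1.3],[-6.08,-34.95,14,0,0,-1.3]]' 0.7 60
python3 - <<'E'
from h import *
s=ctrl.observe();print(s["ee_pos"],s["ee_rot"],tool(s,[544,291.8,3]))
C=cam("wrist"); cv2.imwrite("pics/w3.png",C[0])
E
```

```text
t: 4.18
ee_pos: [542.8, 292.4, 58.0]
ee_rot: [3.14, 0.002, 0.029]
wrist_force: [-0.6, 0.7, 0.6]
opening: 0.704
[542.84160693 292.41624831  57.97677154] [3.14044148e+00 1.87376832e-03 2.88773714e-02] [ 1.24312862  0.5861524  54.9752499 ]
```

View pics/w3.png

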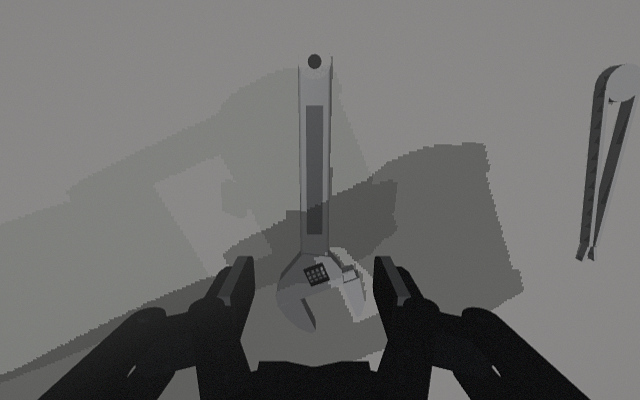

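The handle, at column 315, is centred between the fingers. I'll descend and close.

```bash
python3 -m creep '[[0.1,0.05,2,0,0,0],[0.1,0.05,3.5,0,0,0],[0.1,0.05,4.7,0,0,0],[0.1,0.05,5.4,0,0,0],[0.1,0.05,5.5,0,0,0],[0.1,0.05,5.5,0,0,0]]' 0.6 60
python3 -m creep '[[0,0,0,0,0,0],[0,0,0,0,0,0],[0,0,0,0,0,0],[0,0,0,0,0,0],[0,0,0,0,0,0]]' 0 60
```

```text
t: 4.97
ee_pos: [544.8, 292.1, 4.8]
ee_rot: [3.141, -0.0, 0.028]
wrist_force: [-0.1, -0.0, 0.2]
opening: 0.604
t: 5.6
ee_pos: [544.8, 292.2, 4.8]
ee_rot: [3.141, -0.0, 0.029]
wrist_force: [0.6, -0.4, 0.6]
opening: -0.001
```

```bash
python3 - <<'E'
from h import *
C=cam("wrist"); cv2.imwrite("pics/w4.png",C[0])
S=cam("side"); print(proj(S,[544,292,5])); crop(S,200,130,320,220,6,"s4.png")
E
```

```text
[269.36914599 193.18470926]
```

View pics/w4.png

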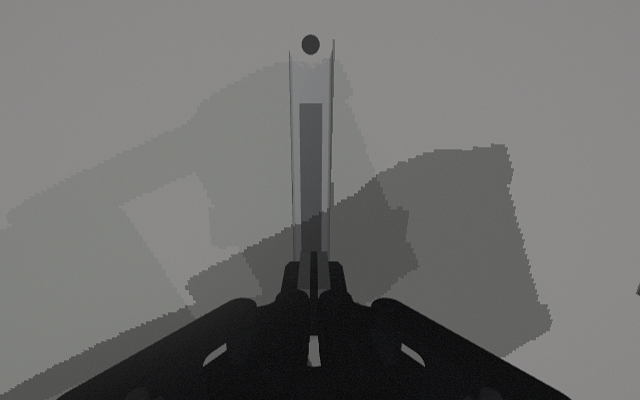

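View pics/s4.png

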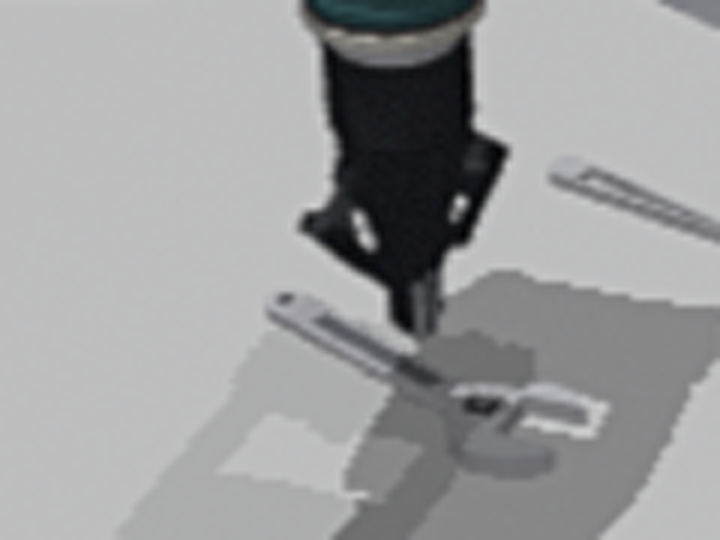

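The fingers shut fully above the handle without touching it, so the tips are higher than the reported TCP. I'll measure the real tip height from the side and top views.

```bash
python3 - <<'E'
from h import *
s=ctrl.observe(); print(s["ee_pos"],s["opening"])
S=cam("side"); S=(cv2.convertScaleAbs(S[0],alpha=1.3),)+S[1:]
crop(S,245,160,305,210,12,"s4b.png")
for z in (0,5,15,25,35): print(z,proj(S,[544.8,292.2,z]), (proj(S,[544.8,292.2,z])-[245,160])*12)
E
```

```text
[544.80197549 292.1280889    4.81019723] 0.0019626290101889938
0 [269.61249651 194.33203333] [295.34995813 411.98439994]
5 [269.51822972 193.05632516] [294.21875658 396.67590186]
15 [269.32851831 190.48896949] [291.9422197  365.86763387]
25 [269.13722006 187.90013919] [289.64664074 334.80167027]
35 [268.94431498 185.28956369] [287.33177977 303.47476426]
```

View pics/s4b.png

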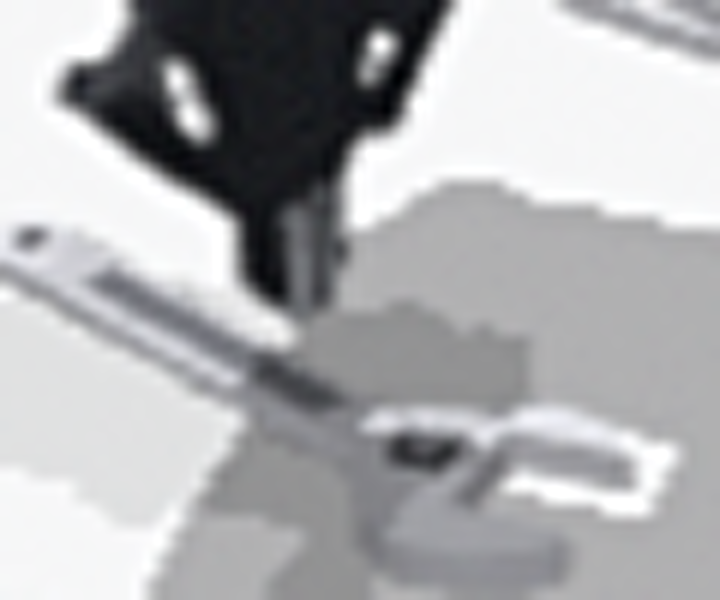

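```bash
python3 - <<'E'
from h import *
C=cam("wrist")
for p in [(310.5,44),(311,103.5),(316,250)]: print(plane(C,p,11))
print(proj(C,[540.8,401.6,11]),proj(C,[541.7,374,11]))
s=ctrl.observe(); print(s["qpos"],s["effort"],s["wrist_force"],s["wrist_torque"])
C2=list(C)
for dz in (0,10,20,30):
    t=C[3]-C[2]@np.array([0,0,dz]); D=(C[0],C[1],C[2],t); print(dz,plane(D,(310.5,44),11),plane(D,(311,103.5),11))
E
```

```text
[540.29455344 401.50622972  11.        ]
[541.25990221 373.91113178  11.        ]
[546.42526122 290.85411536  11.        ]
[311.53662719  43.81984618] [311.85542214 103.34426756]
[ 4.51075237e-01  1.13557337e-01  1.76875386e+00 -2.79918031e-04
  1.25903692e+00  4.22658558e-01] [ 8.71110637e-05 -6.72873545e+01 -5.75803006e+01 -1.13518374e-03
 -4.23885449e-04 -3.25613610e-05] [0.62906154 0.40205794 0.18606908] [0.01534885 0.0346539  0.01655077]
0 [540.29455344 401.50622972  11.        ] [541.25990221 373.91113178  11.        ]
10 [540.17420922 403.31335574  11.        ] [541.19692768 374.0783096   11.        ]
20 [540.053865   405.12048175  11.        ] [541.13395315 374.24548742  11.        ]
30 [539.93352079 406.92760776  11.        ] [541.07097861 374.41266524  11.        ]
```

Pose readings agree with the camera, but the shut tips look about 25–30 mm short of the reported TCP. I'll touch the handle top gently to find the offset exactly.

```bash
for i in 1 2 3; do python3 -m creep '[[0,0,0.2,0,0,0],[0,0,0.4,0,0,0],[0,0,0.4,0,0,0]]' | tr '\n' ' '; echo; done
```

```text
t: 6.18 ee_pos: [544.7, 292.0, 0.5] ee_rot: [3.141, 0.0, 0.028] wrist_force: [-0.3, 0.1, 0.3] opening: 0.002 
t: 6.55 ee_pos: [544.6, 292.0, -3.7] ee_rot: [3.141, 0.0, 0.028] wrist_force: [0.2, -0.3, 0.6] opening: -0.002 
t: 6.92 ee_pos: [544.4, 292.0, -8.0] ee_rot: [3.141, 0.001, 0.029] wrist_force: [-0.1, -0.0, 0.3] opening: 0.0
```

```bash
for i in 1 2 3; do python3 -m creep '[[0,0,0.15,0,0,0],[0,0,0.3,0,0,0],[0,0,0.3,0,0,0]]' | tr '\n' ' '; echo; done; python3 - <<'E'
from h import *
S=cam("side"); S=(cv2.convertScaleAbs(S[0],alpha=1.3),)+S[1:]
crop(S,245,160,305,210,12,"s5.png")
E
```

```text
t: 7.3 ee_pos: [544.4, 291.9, -11.1] ee_rot: [3.141, 0.001, 0.028] wrist_force: [-0.0, -0.6, 0.6] opening: -0.005 
t: 7.68 ee_pos: [544.3, 291.9, -14.3] ee_rot: [3.141, 0.001, 0.028] wrist_force: [-0.3, 0.6, 0.2] opening: 0.001 
t: 8.05 ee_pos: [544.2, 291.8, -17.5] ee_rot: [3.141, 0.001, 0.029] wrist_force: [-0.2, 0.2, -0.3] opening: -0.005
```

View pics/s5.png

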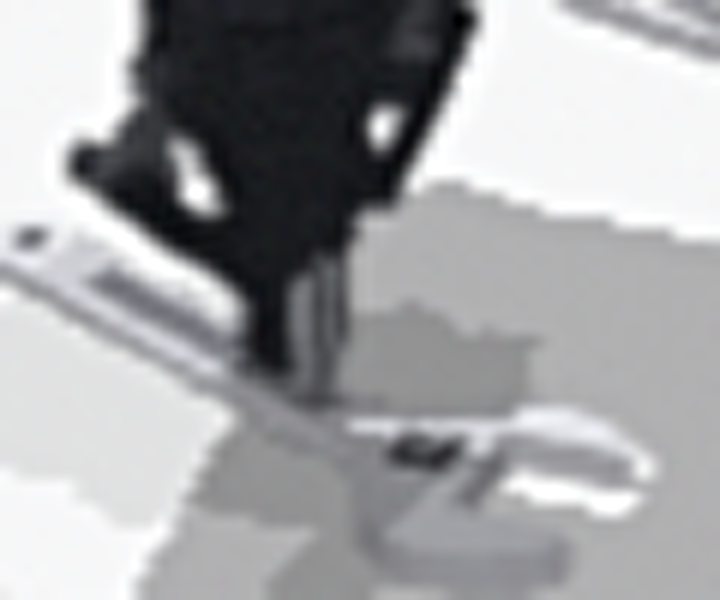

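```bash
for i in 1 2 3; do python3 -m creep '[[0,0,0.1,0,0,0],[0,0,0.1,0,0,0]]' | tr '\n' ' '; echo; done
```

```text
t: 8.35 ee_pos: [544.2, 291.8, -18.5] ee_rot: [3.141, 0.001, 0.029] wrist_force: [0.2, -0.3, -0.6] opening: -0.002 
t: 8.6 ee_pos: [544.1, 291.8, -19.6] ee_rot: [3.141, 0.002, 0.028] wrist_force: [-0.2, 0.3, 0.3] opening: 0.002 
t: 8.85 ee_pos: [544.1, 291.8, -20.7] ee_rot: [3.141, 0.002, 0.029] wrist_force: [0.2, -0.4, -0.3] opening: 0.002
```

```bash
for i in 1 2 3; do python3 -m creep '[[0,0,0.1,0,0,0],[0,0,0.1,0,0,0]]' | tr '\n' ' '; echo; done;  python3 - <<'E'
from h import *
S=cam("side"); S=(cv2.convertScaleAbs(S[0],alpha=1.3),)+S[1:]
crop(S,245,160,305,210,12,"s6.png")
W=cam("wrist");cv2.imwrite("pics/w6.png",W[0])
E
```

```text
t: 9.1 ee_pos: [544.2, 291.8, -21.6] ee_rot: [3.141, 0.001, 0.028] wrist_force: [-0.5, 0.0, 2.5] opening: 0.0 
t: 9.35 ee_pos: [544.3, 291.9, -21.7] ee_rot: [3.141, 0.001, 0.029] wrist_force: [-4.8, -1.8, 11.2] opening: -0.001 
t: 9.6 ee_pos: [544.3, 291.9, -21.7] ee_rot: [3.141, 0.001, 0.029] wrist_force: [-6.6, -3.4, 13.2] opening: -0.001
```

View pics/s6.png

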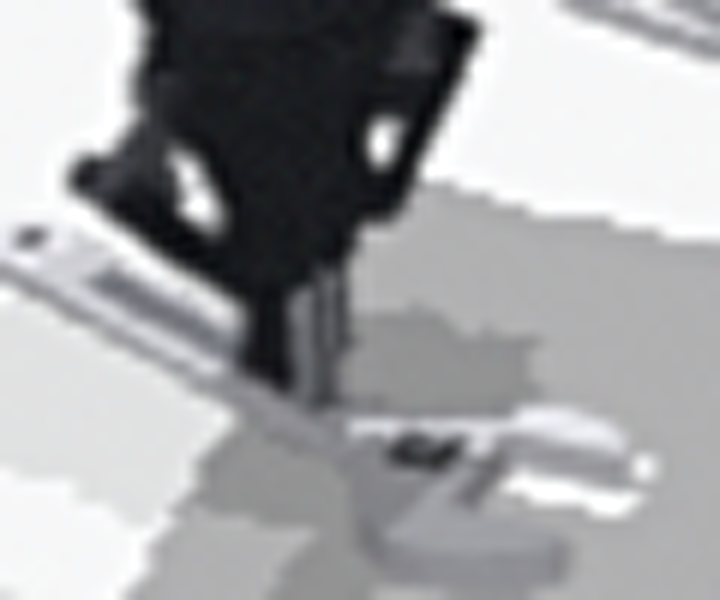

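View pics/w6.png

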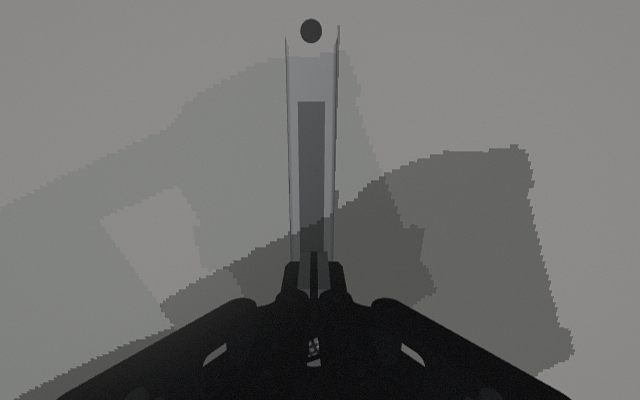

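Contact at TCP z = -21.6 on the 11 mm handle top, so the shut tips sit about 32.5 mm behind the reported TCP. I'll use that offset, back up, open, go lower and grip.

```bash
python3 -m creep '[[0,0,-1.2,0,0,0],[0,0,-2,0,0,0]]' | tr '\n' ' '; python3 -m creep '[[0,0,0,0,0,0],[0,0,0,0,0,0],[0,0,0,0,0,0]]' 0.6 60| tr '\n' ' '
python3 -m creep '[[0,0,1.2,0,0,0],[0,0,2.2,0,0,0],[0,0,2.9,0,0,0],[0,0,2.9,0,0,0]]' 0.6 60| tr '\n' ' '; python3 -m creep '[[0,0,0,0,0,0],[0,0,0,0,0,0],[0,0,0,0,0,0],[0,0,0,0,0,0]]' 0 60| tr '\n' ' '
```

```text
t: 9.95 ee_pos: [544.6, 292.0, -0.7] ee_rot: [3.141, 0.0, 0.029] wrist_force: [0.7, -0.5, -0.2] opening: -0.004 t: 10.32 ee_pos: [544.5, 291.9, -1.1] ee_rot: [3.141, 0.001, 0.029] wrist_force: [0.3, -1.1, 0.3] opening: 0.592 t: 10.82 ee_pos: [544.0, 291.7, -31.0] ee_rot: [3.14, 0.002, 0.029] wrist_force: [0.1, -0.2, 0.5] opening: 0.6 t: 11.32 ee_pos: [544.3, 291.8, -30.5] ee_rot: [3.141, 0.001, 0.029] wrist_force: [-0.5, -1.1, 5.1] opening: 0.234
```

Gripped, opening 0.234 (about 20–22 mm). I'll lift and check.

```bash
python3 -m creep '[[0,0,-1,0,0,0],[0,0,-3,0,0,0],[0,0,-6,0,0,0],[0,0,-10,0,0,0],[0,0,-13,0,0,0],[0,0,-14.5,0,0,0],[0,0,-14.5,0,0,0],[0,0,-14.5,0,0,0]]' 0 60| tr '\n' ' '
python3 - <<'E'
from h import *
S=cam("side"); S=(cv2.convertScaleAbs(S[0],alpha=1.3),)+S[1:]
s=ctrl.observe();print(s["ee_pos"],s["ee_rot"],s["wrist_force"])
crop(S,215,50,325,180,6,"s7.png")
for d in (0,33,73,106): print(d,(proj(S,s["ee_pos"]+[0,0,d])-[215,50])*6)
W=cam("wrist");cv2.imwrite("pics/w7.png",W[0])
E
```

```text
t: 12.32 ee_pos: [543.9, 291.7, 113.1] ee_rot: [3.14, 0.003, 0.029] wrist_force: [-0.5, -0.5, -4.1] opening: 0.234 [543.93614323 291.74010918 112.96516141] [3.13972896 0.00334137 0.02849216] [-0.02450268  0.20051026 -2.19734777]
0 [313.59393325 685.92275034]
33 [309.42214977 629.61875536]
73 [304.19982226 559.13621399]
106 [299.74816945 499.05499485]
```

View pics/s7.png

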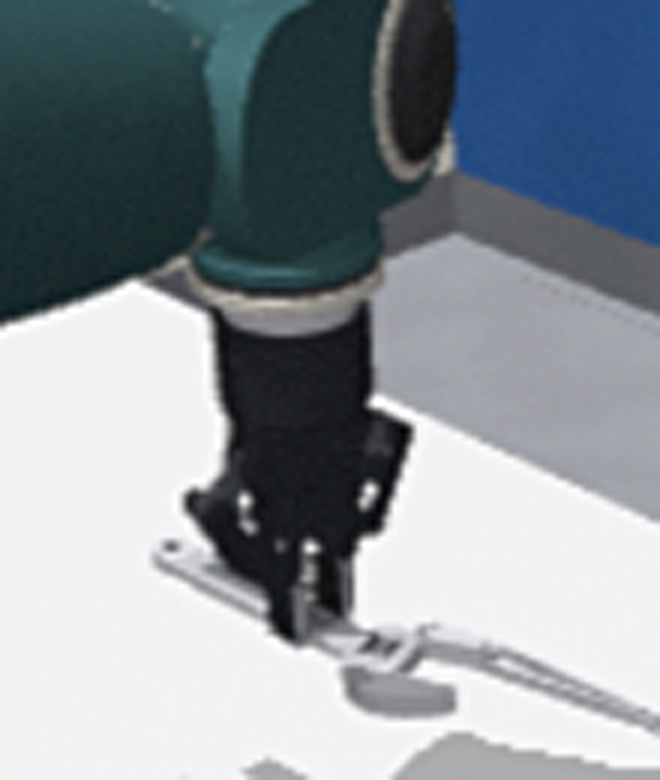

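View pics/w7.png

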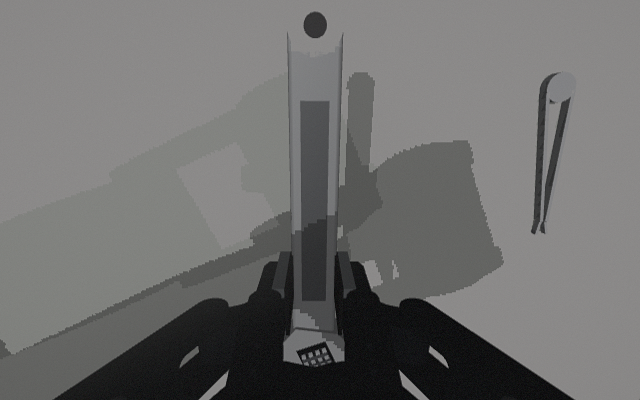

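Lifted level, with the handle gripped. I'll work out the wrench pose in the tool frame and where to go.

```bash
cat >> h.py <<'E'
def rot(a): c,s=np.cos(a),np.sin(a); return np.array([[c,-s],[s,c]])
E
python3 - <<'E'
from h import *
s=ctrl.observe();C=cam("wrist"); zt=s["ee_pos"][2]+41.5
T=lambda p,z:tool(s,plane(C,p,z))
hole=T((315,25),zt);a=T((314.8,101),zt);b=T((313.8,300),zt);w=T((315.5,355.5),zt+3)
print(hole,a,b,w)
E
```

```text
[   0.61314025 -109.53511494  -41.7055467 ] [  0.57351515 -82.23062989 -41.65476171] [  0.19834627  11.94577001 -41.47880291] [  1.09053671  43.61497282 -44.42305022]
```

```bash
python3 - <<'E'
from h import *
s=ctrl.observe()
th=np.radians(-82.0); c=np.array([600.8,-94.0]); o=c-rot(th)@[2.5,2.5]; n=o+rot(th)@[-79.6,21.2]
yaw=np.radians(-14.3); tcp=n-np.array([np.cos(yaw),np.sin(yaw)])*0.3
print(o,n,tcp); print(tool(s,[*tcp,s["ee_pos"][2]]),s["ee_pos"],s["ee_rot"])
E
```

```text
[597.97639708 -91.87226258] [607.8919013  -10.09645457] [607.60119658 -10.02235486]
[ 54.90037083 303.51380998   0.37132891] [544.06034983 291.80107406 113.22512534] [3.13981184e+00 3.08142528e-03 2.85448357e-02]
```

```bash
python3 -m creep '[[0.4,2.5,0,0,0,2],[1.1,6.3,0,0,0,4],[1.9,10.5,0,0,0,6],[2.7,15,0,0,0,8.5],[3.5,19.5,0,0,0,11],[4.3,24,0,0,0,13.5],[5,28,0,0,0,15],[5.4,30,0,0,0,15.9],[5.5,30.35,0,0,0,15.9],[5.5,30.35,0,0,0,15.9],[5.5,30.35,0,0,0,15.9]]' | tr '\n' ' '
python3 - <<'E'
from h import *
s=ctrl.observe()
print(s["ee_pos"],s["ee_rot"], tool(s,[607.6,-10,113]))
T=cam("top");S=cam("side");crop(T,325,140,405,210,9,"t8.png");crop(S,320,120,430,270,5,"s8.png")
E
```

```text
t: 13.85 ee_pos: [607.6, -9.0, 113.5] ee_rot: [3.139, 0.003, -0.248] wrist_force: [0.5, -0.3, -3.0] opening: 0.239 [607.5535366   -9.00457275 113.52470377] [ 3.13920250e+00  2.66853499e-03 -2.47745819e-01] [0.29054183 0.95238581 0.52620816]
```

View pics/t8.png

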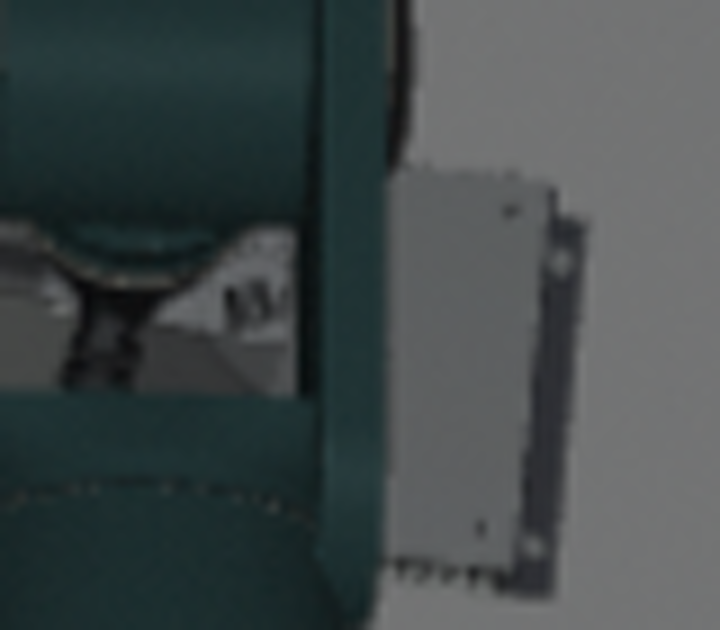

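View pics/s8.png

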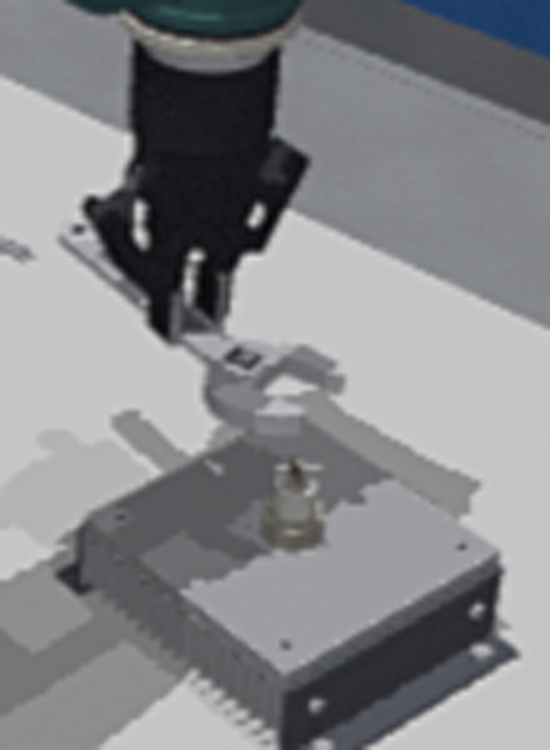

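```bash
python3 -m creep '[[0.03,0.1,1.5,0,0,0],[0.03,0.1,3,0,0,0],[0.03,0.1,4.5,0,0,0],[0.03,0.1,5.7,0,0,0],[0.03,0.1,6.2,0,0,0],[0.03,0.1,6.2,0,0,0],[0.03,0.1,6.2,0,0,0]]' | tr '\n' ' '
python3 - <<'E'
from h import *
s=ctrl.observe()
print(s["ee_pos"],s["ee_rot"], tool(s,[607.6,-10,113]))
S=cam("side");S=(cv2.convertScaleAbs(S[0],alpha=1.3),)+S[1:];crop(S,340,180,410,240,11,"s9.png")
zt=s["ee_pos"][2]+30.5
th=s["ee_rot"][2]+np.radians(89.8-157.5)
n=s["ee_pos"][:2]+np.array([np.cos(s["ee_rot"][2]),np.sin(s["ee_rot"][2])])*.3
o=n-rot(th)@[-79.6,21.2]; print("o",o,zt,np.degrees(th))
f=lambda X:np.round((proj(S,X)-[340,180])*11)
for q in ([-20,-16],[14,-16],[-36,5]): print(q,f([*(o+rot(th)@q),zt+13]))
for k in range(6): print("hex",f([600.8+18.5*np.cos(np.radians(98+60*k)),-94+18.5*np.sin(np.radians(98+60*k)),74]))
E
```

```text
t: 14.82 ee_pos: [607.8, -10.4, 52.2] ee_rot: [3.139, 0.002, -0.248] wrist_force: [0.6, -0.5, -3.5] opening: 0.234 [607.76802093 -10.36093276  52.20512477] [ 3.13932286e+00  1.71866135e-03 -2.47888175e-01] [ -0.35592784  -0.17068331 -60.79489733]
o [598.28188137 -92.22702656] 82.70512476612187 -81.9029462335687
[-20, -16] [305. 392.]
[14, -16] [428. 444.]
[-36, 5] [294. 326.]
hex [350. 429.]
hex [349. 476.]
hex [415. 505.]
hex [481. 486.]
hex [481. 439.]
hex [415. 411.]
```

View pics/s9.png

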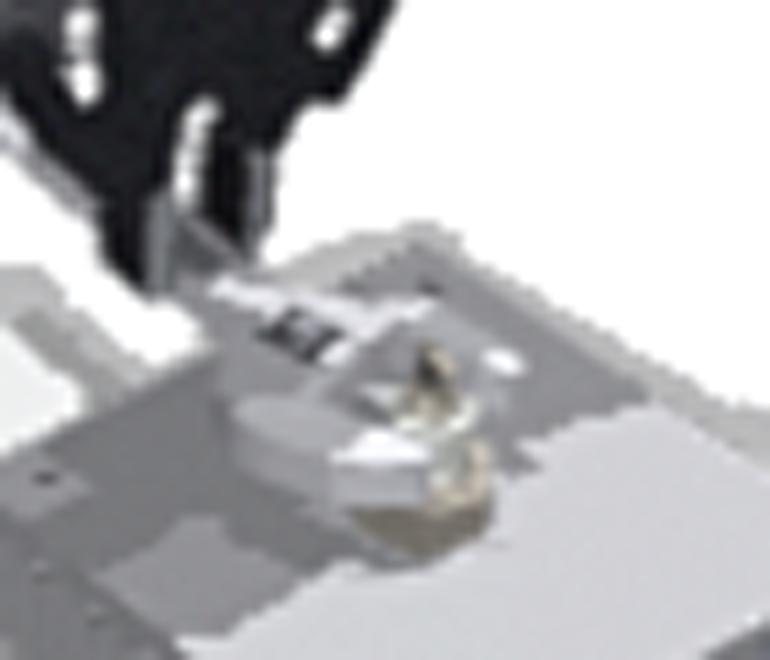

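```bash
python3 -m creep '[[-0.03,0,0.6,0,0,0],[-0.03,0,1.2,0,0,0],[-0.03,0,1.2,0,0,0]]' | tr '\n' ' '; echo; python3 -m creep '[[0,0,0.4,0,0,0],[0,0,0.7,0,0,0],[0,0,0.7,0,0,0]]' | tr '\n' ' '
python3 - <<'E'
from h import *
S=cam("side");S=(cv2.convertScaleAbs(S[0],alpha=1.3),)+S[1:];crop(S,340,180,410,240,11,"s10.png")
E
```

```text
t: 15.25 ee_pos: [607.1, -10.3, 39.5] ee_rot: [3.139, 0.003, -0.248] wrist_force: [-0.7, -0.4, -3.2] opening: 0.232 
t: 15.62 ee_pos: [606.9, -10.3, 32.1] ee_rot: [3.139, 0.003, -0.248] wrist_force: [0.2, 0.7, -2.7] opening: 0.24
```

View pics/s10.png

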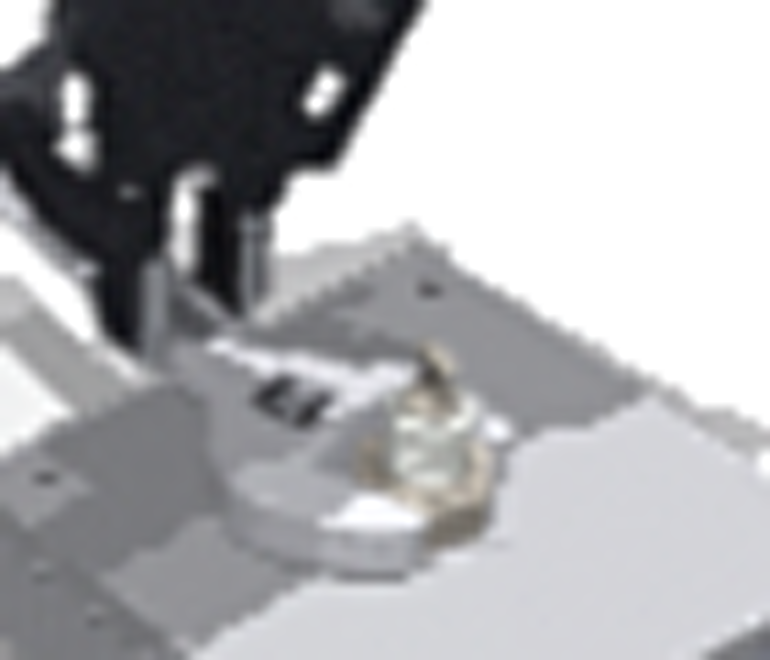

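The jaws are around the hexagon. I'll set it down and release.

```bash
python3 -m creep '[[0.03,0,0.15,0,0,0],[0.03,0,0.25,0,0,0],[0.03,0,0.25,0,0,0]]' | tr '\n' ' '; echo; python3 -m creep '[[0,0,0,0,0,0],[0,0,0,0,0,0],[0,0,0,0,0,0]]' 0.45 | tr '\n' ' ';  python3 -m creep '[[0,0,-2,0,0,0],[0,0,-5,0,0,0],[0,-2,-9,0,0,0],[0,-4,-12,0,0,0],[0,-5,-14,0,0,0],[0,-5,-14,0,0,0],[0,-5,-14,0,0,0]]' 0 | tr '\n' ' '
python3 - <<'E'
from h import *
S=cam("side");S=(cv2.convertScaleAbs(S[0],alpha=1.3),)+S[1:];crop(S,330,180,410,240,10,"s11.png")
C=cam("wrist");cv2.imwrite("pics/w11.png",C[0])
E
```

```text
t: 16.05 ee_pos: [607.3, -10.4, 29.8] ee_rot: [3.139, 0.003, -0.248] wrist_force: [0.2, 0.7, -3.5] opening: 0.237 
t: 16.42 ee_pos: [607.4, -10.4, 30.0] ee_rot: [3.139, 0.003, -0.248] wrist_force: [-0.5, -0.4, -0.7] opening: 0.448 t: 17.3 ee_pos: [619.6, 37.9, 168.6] ee_rot: [3.138, 0.004, -0.248] wrist_force: [-1.5, -0.6, 0.6] opening: -0.003
```

View pics/s11.png

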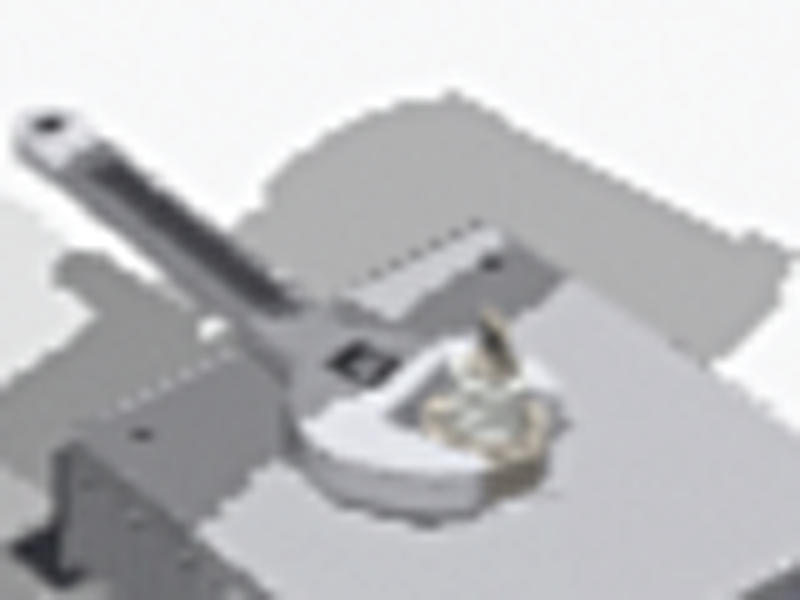

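View pics/w11.png

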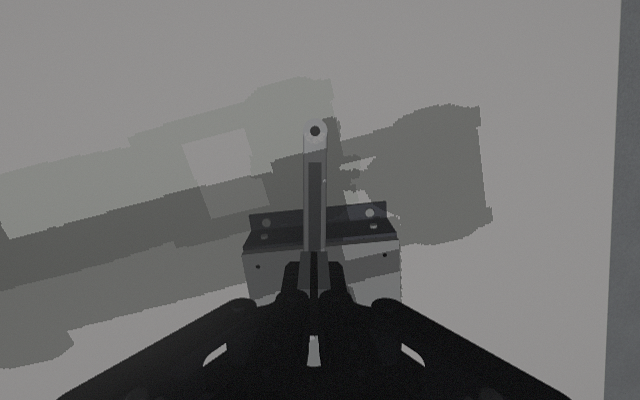

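```bash
python3 -m creep '[[-0.3,2,0,0,0,-7],[-0.6,4.5,0,0,0,-15],[-0.9,6.9,0,0,0,-22.3],[-0.9,6.9,0,0,0,-22.3],[-0.9,6.9,0,0,0,-22.3]]' 0 | tr '\n' ' '
python3 - <<'E'
from h import *
C=cam("wrist");cv2.imwrite("pics/w12.png",C[0])
C=(cv2.convertScaleAbs(C[0],alpha=1.6,beta=-30),)+C[1:];crop(C,265,130,365,250,6,"w12a.png")
E
```

```text
t: 18.02 ee_pos: [593.8, -26.8, 168.2] ee_rot: [3.141, 0.006, 0.138] wrist_force: [-0.3, 0.5, 0.2] opening: -0.002
```

View pics/w12.png

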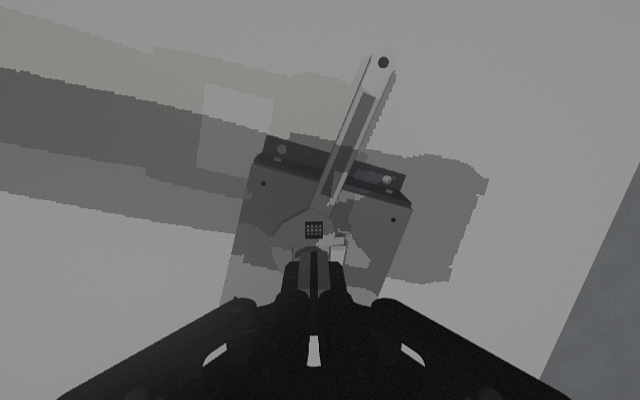

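View pics/w12a.png

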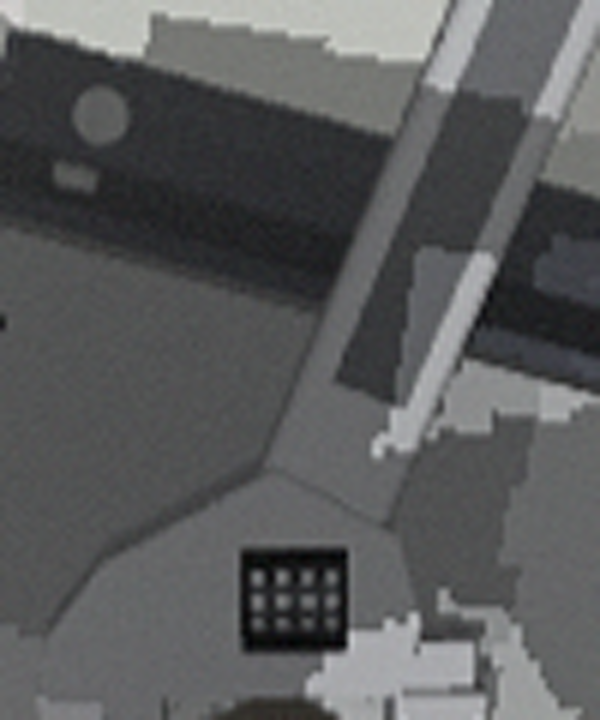

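The worm is at px (314,230), square to the tool. Next I'll work out the approach.

```bash
python3 - <<'E'
from h import *
s=ctrl.observe();C=cam("wrist");w=plane(C,(314.2,230),74.3);print(w,tool(s,w),s["ee_pos"],s["ee_rot"])
hd=plane(C,(383.5,62.5),71)
print("hole",hd); d=hd[:2]-w[:2]
# hole in wrench frame: along handle  ~ 109.6+45 =154.7
L=154.6; hw=np.array([-38,4])+L*np.array([-.924,.383]); e=hw-[-36,5]
th=np.arctan2(d[1],d[0])-np.arctan2(e[1],e[0]); print("wrench x ang",np.degrees(th),np.linalg.norm(d),np.linalg.norm(e)); o=w[:2]-rot(th)@[-36,5];print("origin",o,"hex in wrench",rot(th).T@(np.array([600.8,-94])-o))
E
```

```text
[598.39198406 -54.90286474  74.3       ] [ 1.03640346 28.61687078 94.05454975] [593.92069985 -26.54341611 168.33194694] [3.14065056 0.00573759 0.13906894]
hole [633.53547173  94.83672881  71.        ]
wrench x ang -81.31414093648108 153.80835672786486 156.1097435761138
origin [598.8859347  -91.24507178] hex in wrench [3.01238858 1.47607266]
```

```bash
python3 -m creep '[[0.1,1,3,0,0,0],[0.1,2.06,6,0,0,0],[0.1,2.06,9,0,0,0],[0.1,2.06,11,0,0,0],[0.1,2.06,12,0,0,0],[0.1,2.06,12,0,0,0],[0.1,2.06,12,0,0,0]]' 0 | tr '\n' ' '
python3 - <<'E'
from h import *
s=ctrl.observe();print(s["ee_pos"],tool(s,[598.4,-54.9,75.25]))
S=cam("side");S=(cv2.convertScaleAbs(S[0],alpha=1.3),)+S[1:];crop(S,330,180,410,240,10,"s13.png")
E
```

```text
t: 19.0 ee_pos: [597.7, -46.8, 49.5] ee_rot: [3.14, 0.004, 0.14] wrist_force: [-0.2, -0.8, 0.1] opening: -0.003 [597.74526167 -46.82969582  49.53457882] [ -0.58688925   8.11770429 -25.70213642]
```

View pics/s13.png

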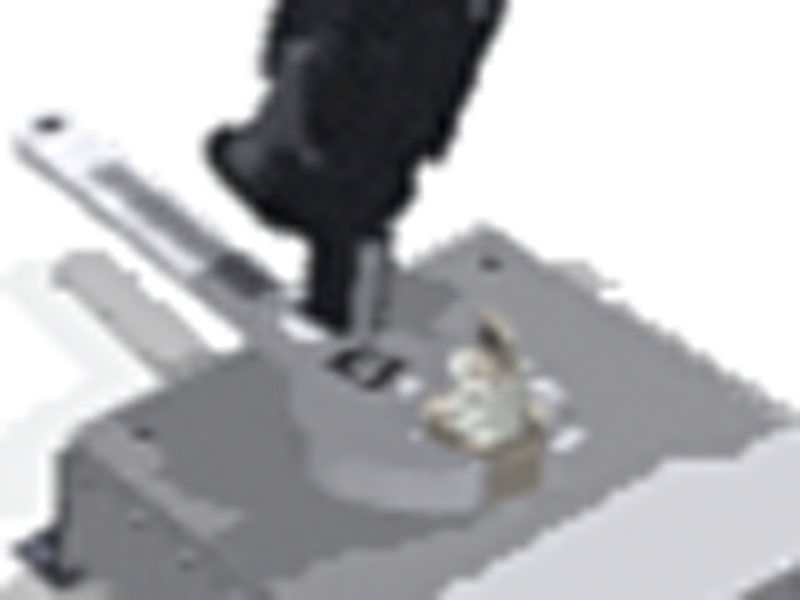

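```bash
python3 -m creep '[[0,0,0.3,0,0,0],[0,0,0.5,0,0,0],[0,0,0.5,0,0,0]]' | tr '\n' ' '; for i in 1 2; do python3 -m creep '[[0,0,0.1,0,0,0],[0,0,0.1,0,0,0]]' | tr '\n' ' '; echo; done
```

```text
t: 19.42 ee_pos: [597.6, -46.9, 44.3] ee_rot: [3.14, 0.005, 0.14] wrist_force: [-0.3, 0.1, -0.4] opening: -0.001 t: 19.68 ee_pos: [597.7, -47.0, 43.5] ee_rot: [3.14, 0.004, 0.14] wrist_force: [-0.3, -0.5, 1.7] opening: -0.002 
t: 19.92 ee_pos: [597.8, -47.2, 42.7] ee_rot: [3.14, 0.004, 0.14] wrist_force: [-1.9, -3.4, 3.9] opening: -0.0
```

```bash
python3 -m creep '[[0,0,0.1,0,0,0],[0,0.2,0.1,0,0,0],[0,0.5,0.1,0,0,0],[0,0.8,0.1,0,0,0]]' | tr '\n' ' '; echo;  python3 -m creep '[[0,0.3,0.1,0,0,0],[0,0.6,0.1,0,0,0],[0,0.6,0.1,0,0,0]]' | tr '\n' ' '
```

```text
t: 20.42 ee_pos: [599.4, -54.2, 42.7] ee_rot: [3.141, 0.002, 0.14] wrist_force: [-2.4, 6.1, 12.1] opening: 0.0 
t: 20.8 ee_pos: [600.3, -59.6, 42.7] ee_rot: [-3.141, 0.002, 0.14] wrist_force: [-6.2, 3.6, 13.3] opening: -0.004
```

```bash
python3 -m creep '[[0,0.15,0.1,0,0,0],[0,0.3,0.1,0,0,0],[0,0.3,0.1,0,0,0]]' | tr '\n' ' '; echo;  python3 -m creep '[[0,0,-0.5,0,0,0],[-0.1,-0.8,-0.7,0,0,0],[-0.1,-1.6,-0.7,0,0,0],[-0.1,-1.75,-0.3,0,0,0],[-0.1,-1.75,0,0,0,0]]' | tr '\n' ' '
```

```text
t: 21.18 ee_pos: [600.6, -61.9, 42.6] ee_rot: [-3.14, 0.002, 0.14] wrist_force: [-8.4, 4.2, 14.2] opening: -0.002 
t: 21.8 ee_pos: [597.0, -44.5, 42.1] ee_rot: [-3.14, 0.003, 0.141] wrist_force: [-0.2, 0.1, -0.7] opening: 0.001
```

```bash
python3 -m creep '[[0.05,0,-0.3,0,0,0],[0.05,0.4,-0.3,0,0,0],[0.05,0.5,-0.1,0,0,0],[0.05,0.5,0.05,0,0,0]]' | tr '\n' ' '; echo;  python3 -m creep '[[0,0.05,0.1,0,0,0],[0,0.3,0.1,0,0,0],[0,0.6,0.1,0,0,0],[0,0.9,0.1,0,0,0],[0,1.2,0.1,0,0,0]]' | tr '\n' ' '
```

```text
t: 22.3 ee_pos: [598.4, -49.8, 41.8] ee_rot: [-3.14, 0.002, 0.14] wrist_force: [-2.0, -3.1, 9.6] opening: 0.003 
t: 22.92 ee_pos: [600.2, -61.1, 42.5] ee_rot: [-3.139, 0.001, 0.14] wrist_force: [-10.9, 5.8, 20.7] opening: 0.001
```

```bash
python3 - <<'E'
from h import *
S=cam("side");S=(cv2.convertScaleAbs(S[0],alpha=1.3),)+S[1:];crop(S,350,190,400,240,12,"s14.png")
s=ctrl.observe();print(s["ee_pos"],s["wrist_force"])
E
```

```text
[600.25283015 -61.41456207  42.58638731] [-9.93872888  5.00417999 19.70625007]
```

View pics/s14.png

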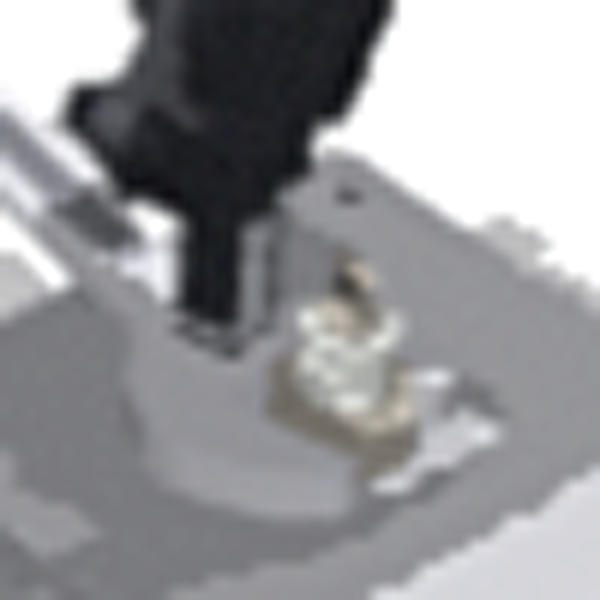

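```bash
python3 -m creep '[[-0.05,0.1,0.05,0,0,0],[-0.05,0.3,0.05,0,0,0],[-0.05,0.3,0.05,0,0,0]]' | tr '\n' ' '; echo;  python3 -m creep '[[0,0,-0.4,0,0,0],[-0.1,-0.6,-0.5,0,0,0],[-0.1,-1.2,-0.5,0,0,0],[-0.1,-1.2,-0.2,0,0,0],[-0.1,-1.2,-0.1,0,0,0]]' | tr '\n' ' '; echo; python3 -m creep '[[0,0,0.15,0,0,0],[0,0,0.15,0,0,0]]' | tr '\n' ' '; python3 -m creep '[[0,0.25,0.07,0,0,0],[0,0.5,0.07,0,0,0],[0,0.8,0.07,0,0,0],[0,1.1,0.07,0,0,0],[0,1.25,0.07,0,0,0]]' | tr '\n' ' '
```

```text
t: 23.35 ee_pos: [600.5, -64.1, 42.8] ee_rot: [-3.139, 0.001, 0.14] wrist_force: [-2.9, 5.1, 9.2] opening: 0.0 
t: 23.98 ee_pos: [597.6, -52.3, 43.4] ee_rot: [-3.139, 0.001, 0.141] wrist_force: [-1.1, -1.1, 1.1] opening: -0.003 
t: 24.22 ee_pos: [597.8, -52.5, 42.7] ee_rot: [-3.139, 0.001, 0.14] wrist_force: [-4.3, -0.6, 8.8] opening: -0.002 t: 24.85 ee_pos: [599.7, -64.5, 42.8] ee_rot: [-3.138, 0.0, 0.14] wrist_force: [-5.5, 5.6, 11.1] opening: 0.0
```

```bash
python3 -m creep '[[0,0,-0.4,0,0,0],[-0.1,-0.6,-0.5,0,0,0],[-0.1,-1.2,-0.5,0,0,0],[-0.1,-1.25,-0.2,0,0,0],[-0.1,-1.25,-0.1,0,0,0]]' | tr '\n' ' '; echo; python3 -m creep '[[0,0,0.17,0,0,0],[0,0,0.17,0,0,0]]' | tr '\n' ' '; for i in 1 2 3; do python3 -m creep '[[0,0.2,0.08,0,0,0],[0,0.4,0.08,0,0,0]]' | tr '\n' ' ';echo; done
```

```text
t: 25.48 ee_pos: [596.8, -52.2, 43.4] ee_rot: [-3.138, 0.001, 0.141] wrist_force: [-1.2, -0.5, 2.5] opening: 0.003 
t: 25.72 ee_pos: [597.0, -52.5, 42.6] ee_rot: [-3.138, 0.0, 0.14] wrist_force: [-4.6, -0.2, 10.6] opening: -0.003 t: 25.98 ee_pos: [597.6, -56.0, 42.7] ee_rot: [-3.137, 0.0, 0.141] wrist_force: [-7.0, 5.0, 12.5] opening: 0.004 
t: 26.22 ee_pos: [598.1, -59.5, 42.7] ee_rot: [-3.136, -0.0, 0.141] wrist_force: [-6.6, 5.3, 11.7] opening: -0.003 
t: 26.48 ee_pos: [598.7, -63.0, 42.7] ee_rot: [-3.135, -0.0, 0.141] wrist_force: [-6.4, 5.8, 10.8] opening: 0.003
```

```bash
python3 -m creep '[[0,0,-0.4,0,0,0],[0,-0.6,-0.5,-0.4,0,0],[0,-1.1,-0.5,-0.4,0,0],[0,-1.1,-0.2,-0.4,0,0],[0,-1.1,-0.1,-0.4,0,0]]' | tr '\n' ' '; echo; python3 -m creep '[[0,0,0.17,0,0,0],[0,0,0.17,0,0,0]]' | tr '\n' ' '; for i in 1 2 3; do python3 -m creep '[[0,0.2,0.08,0,0,0],[0,0.4,0.08,0,0,0]]' | tr '\n' ' ';echo; done
```

```text
t: 27.1 ee_pos: [597.0, -52.0, 43.3] ee_rot: [3.141, 0.0, 0.141] wrist_force: [-0.2, 0.5, -0.5] opening: -0.001 
t: 27.35 ee_pos: [597.3, -52.1, 42.5] ee_rot: [3.141, -0.001, 0.141] wrist_force: [-3.8, 2.0, 8.6] opening: 0.001 t: 27.6 ee_pos: [597.8, -55.3, 42.6] ee_rot: [-3.141, -0.001, 0.141] wrist_force: [-8.4, 7.7, 12.9] opening: 0.002 
t: 27.85 ee_pos: [598.2, -58.4, 42.7] ee_rot: [-3.139, -0.001, 0.141] wrist_force: [-9.2, 9.6, 11.9] opening: -0.0 
t: 28.1 ee_pos: [598.6, -61.2, 42.7] ee_rot: [-3.136, -0.0, 0.141] wrist_force: [-8.2, 11.3, 12.7] opening: 0.003
```

Drag rose from 5.5 to 11 N with the tip slipping, so the worm has jammed and the jaws are nipping. I'll lift off and check.

```bash
python3 -m creep '[[0,0,-0.5,0,0,0],[0,-0.5,-3,0,0,0],[0,-1.5,-7,0,0,0],[0,-2.5,-11,0,0,0],[0,-2.5,-12.5,0,0,0],[0,-2.5,-12.5,0,0,0],[0,-2.5,-12.5,0,0,0]]' 1 | tr '\n' ' '
python3 - <<'E'
from h import *
C=cam("wrist");cv2.imwrite("pics/w15.png",C[0])
C=(cv2.convertScaleAbs(C[0],alpha=1.6,beta=-30),)+C[1:];crop(C,255,180,375,290,6,"w15a.png")
S=cam("side");S=(cv2.convertScaleAbs(S[0],alpha=1.3),)+S[1:];crop(S,330,180,410,240,10,"s15.png")
E
```

```text
t: 28.98 ee_pos: [594.6, -37.4, 166.0] ee_rot: [-3.136, 0.002, 0.141] wrist_force: [0.3, -0.6, -0.2] opening: 1.003
```

View pics/w15a.png

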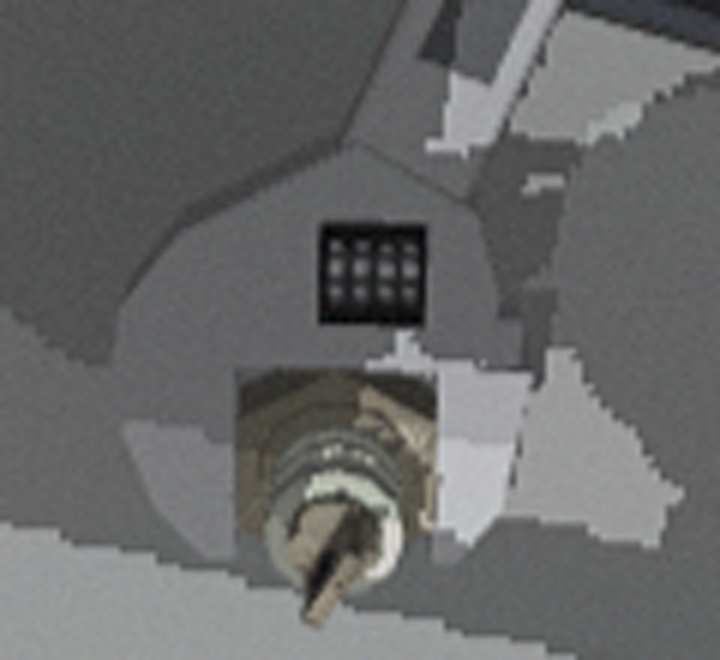

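View pics/s15.png

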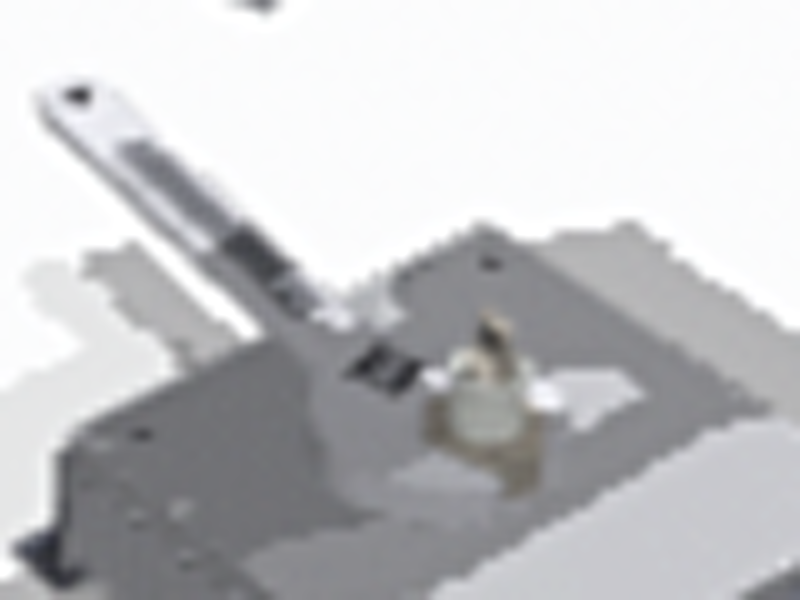

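Both jaws are flush on the flats, with the faces at crop columns 235 and 438 and the hexagon filling the gap. I'll do one short extra roll to confirm the jam.

```bash
python3 - <<'E'
from h import *
s=ctrl.observe();C=cam("wrist");w=plane(C,(317.2,225.5),74.3);print(w,tool(s,w),s["ee_pos"])
hx=plane(C,(255+336/6,180+0/6),74)
L=plane(C,(255+235/6,180+470/6),73);Rr=plane(C,(255+438/6,180+470/6),73);print("jaw gap",np.linalg.norm(L-Rr), (L+Rr)/2)
d=plane(C,(255+235/6,180+550/6),73)-plane(C,(255+236/6,180+372/6),73);print("fixed face dir",np.degrees(np.arctan2(d[1],d[0])))
for i,(x,y) in enumerate([(340,222),(427,222)]): pass
a=plane(C,(255+319/6,180+224/6),74.0);b=plane(C,(255+426/6,180+224/6),74.0);d=b-a;print("worm window dir-90",np.degrees(np.arctan2(d[1],d[0]))-90)
E
```

```text
[601.40563933 -59.25650258  74.3       ] [ 3.79634181 23.21715736 91.72101238] [594.61911613 -37.29804038 166.15837883]
jaw gap 32.49944024835073 [600.5231969  -93.87129975  73.        ]
fixed face dir -83.28124604803325
worm window dir-90 -81.91312231972616
```

```bash
python3 -m creep '[[0.38,1,3,0,0,0],[0.38,1.9,6,-0.3,0,0],[0.38,1.9,9,-0.3,0,0],[0.38,1.9,11.5,-0.3,0,0],[0.38,1.9,12.1,-0.3,0,0],[0.38,1.9,12.1,-0.3,0,0]]' 0 | tr '\n' ' '; echo;  python3 -m creep '[[0,0,0.25,0,0,0],[0,0,0.25,0,0,0]]' | tr '\n' ' '
```

```text
t: 29.88 ee_pos: [600.9, -54.9, 45.4] ee_rot: [-3.141, 0.002, 0.141] wrist_force: [-0.1, -0.1, 0.1] opening: -0.0 
t: 30.12 ee_pos: [601.2, -54.9, 43.6] ee_rot: [-3.141, 0.001, 0.141] wrist_force: [0.5, -0.8, 0.1] opening: 0.0
```

```bash
python3 -m creep '[[0,0,0.15,0,0,0],[0,0,0.15,0,0,0]]' | tr '\n' ' '; for i in 1 2; do python3 -m creep '[[0,0.2,0.1,0,0,0],[0,0.4,0.1,0,0,0]]' | tr '\n' ' ';echo; done
```

```text
t: 30.38 ee_pos: [601.4, -55.0, 42.9] ee_rot: [-3.142, 0.0, 0.141] wrist_force: [-2.2, -0.4, 5.4] opening: 0.0 t: 30.62 ee_pos: [602.4, -58.2, 42.9] ee_rot: [-3.141, -0.001, 0.141] wrist_force: [-1.9, 6.2, 5.3] opening: 0.0 
t: 30.88 ee_pos: [603.4, -61.5, 42.9] ee_rot: [-3.14, -0.003, 0.142] wrist_force: [-0.8, 6.7, 6.4] opening: 0.001
```

```bash
python3 -m creep '[[0,0,-0.3,0,0,0],[-0.05,-0.5,-0.3,0,0,0],[-0.1,-0.6,0,0,0,0],[-0.1,-0.6,0.1,0,0,0]]' | tr '\n' ' '; echo; for i in 1 2 3; do python3 -m creep '[[0,0.15,0.13,0,0,0],[0,0.3,0.13,0,0,0]]' | tr '\n' ' ';echo; done
```

```text
t: 31.38 ee_pos: [601.9, -55.5, 42.7] ee_rot: [-3.14, -0.004, 0.142] wrist_force: [-6.2, 2.2, 15.5] opening: 0.002 
t: 31.62 ee_pos: [602.2, -57.1, 42.6] ee_rot: [-3.138, -0.004, 0.142] wrist_force: [-9.5, 12.9, 18.7] opening: -0.0 
t: 31.88 ee_pos: [602.5, -58.6, 42.6] ee_rot: [-3.135, -0.004, 0.143] wrist_force: [-11.8, 12.3, 18.6] opening: 0.002 
t: 32.12 ee_pos: [602.7, -59.9, 42.6] ee_rot: [-3.133, -0.004, 0.143] wrist_force: [-11.1, 13.5, 20.2] opening: 0.0
```

Drag reached 13 N with the worm not turning, so it is jammed. I'll lift off and go above handle_grip.

```bash
python3 -m creep '[[0,0,-1,0,0,0],[0,0,-4,0,0,0],[0.5,-1,-7,0,0,4],[1.5,-4,-8,0,0,10],[2.8,-7.5,-8,0,0,17],[3.8,-10.1,-8,0,0,22.5],[3.8,-10.1,-8,-0.5,0,22.5],[3.8,-10.1,-8,-0.5,0,22.5]]' 0.5 | tr '\n' ' '
python3 - <<'E'
from h import *
C=cam("wrist");cv2.imwrite("pics/w16.png",C[0])
s=ctrl.observe();print(s["ee_rot"])
E
```

```text
t: 33.12 ee_pos: [625.5, 44.4, 123.5] ee_rot: [-3.141, -0.002, -0.248] wrist_force: [0.5, 0.2, -0.2] opening: 0.499 [-3.14046992e+00 -1.87915543e-03 -2.48378557e-01]
```

View pics/w16.png

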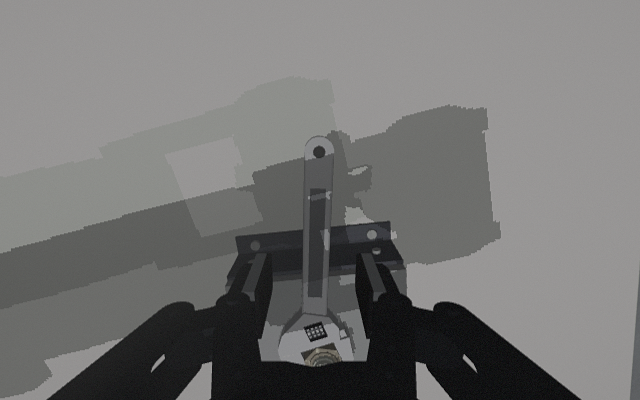

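```bash
python3 - <<'E'
from h import *
s=ctrl.observe();C=cam("wrist")
h=plane(C,(319,152.5),71);b=plane(C,(314.5,297),71);print(h,b,tool(s,h),tool(s,b))
d=h-b;print("handle ang",np.degrees(np.arctan2(d[1],d[0])),"yaw",np.degrees(s["ee_rot"][2]))
a=np.arctan2(d[1],d[0]);th=a-np.radians(157.5);o=h[:2]-rot(th)@(np.array([-38,4])+154.6*np.array([-.924,.383]))
print("o",o,np.degrees(th),"hg",o+rot(th)@[-135,44.2])
E
```

```text
[641.44163363  90.55700543  71.        ] [608.35666122 -27.01955062  71.        ] [  3.89868418 -48.91960475  52.60695562] [ 0.73316935 73.18207824 52.46391974]
handle ang 74.28388147583834 yaw -14.231043026994456
o [600.03527846 -96.49409077] -83.21611852416166 hg [627.97900059  42.78185257]
```

```bash
python3 -m creep '[[0.26,0,2,0,0,1.3],[0.26,0,5,0,0,1.3],[0.26,0,8,0,0,1.3],[0.26,0,9.5,0,0,1.3],[0.26,0,9.95,0,0,1.3],[0.26,0,9.95,0,0,1.3],[0.26,0,9.95,0,0,1.3]]' 0.45 | tr '\n' ' '
python3 - <<'E'
from h import *
C=cam("wrist");cv2.imwrite("pics/w17.png",C[0])
E
```

```text
t: 34.1 ee_pos: [628.9, 43.4, 25.2] ee_rot: [-3.14, -0.003, -0.272] wrist_force: [0.4, 0.7, -0.2] opening: 0.452
```

View pics/w17.png

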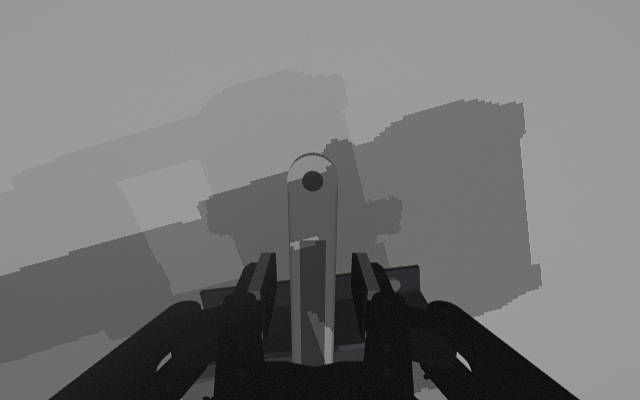

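```bash
python3 -m creep '[[0,0,0,0,0,0],[0,0,0,0,0,0]]' 0.3 | tr '\n' ' '
cat > arc.py <<'E'
from h import *
import sys
step=float(sys.argv[1]); n=int(sys.argv[2])
s=ctrl.observe(); c=np.array([600.8,-94.0]); p=s["ee_pos"][:2]; v=p-c
print("r",np.linalg.norm(v),"ang",np.degrees(np.arctan2(v[1],v[0])),"yaw",np.degrees(s["ee_rot"][2]),s["wrist_force"],s["opening"])
for k in range(1,n+1):
    q=c+rot(-np.radians(step*k))@v; t=tool(s,[*q,s["ee_pos"][2]]); print(k*step,np.round(t[:2]/10,2).tolist())
E
python3 arc.py 2.5 12
```

```text
t: 34.4 ee_pos: [629.0, 43.4, 25.6] ee_rot: [-3.14, -0.004, -0.272] wrist_force: [0.3, 0.1, 0.5] opening: 0.301 r 140.2843193537899 ang 78.4072705241689 yaw -15.561073188864803 [0.32063884 0.07735969 0.54822291] 0.3008026929910791
2.5 [0.61, -0.03]
5.0 [1.22, -0.03]
7.5 [1.83, -0.01]
10.0 [2.44, 0.04]
12.5 [3.05, 0.12]
15.0 [3.66, 0.23]
17.5 [4.25, 0.36]
20.0 [4.85, 0.51]
22.5 [5.43, 0.69]
25.0 [6.01, 0.9]
27.5 [6.57, 1.13]
30.0 [7.13, 1.39]
```

```bash
python3 -m creep '[[0.6,0,0,0,0,2.5],[1.2,0,0,0,0,5],[1.8,0,0,0,0,7.5],[2.4,0,0,0,0,10],[3,0.1,0,0,0,12.5],[3.6,0.2,0,0,0,15],[3.6,0.2,0,0,0,15]]' | tr '\n' ' '
python3 arc.py 2.5 10
python3 - <<'E'
from h import *
C=cam("wrist");cv2.imwrite("pics/w18.png",C[0])
S=cam("side");S=(cv2.convertScaleAbs(S[0],alpha=1.3),)+S[1:];crop(S,330,180,410,240,10,"s18.png")
E
```

```text
t: 35.28 ee_pos: [663.2, 31.8, 25.6] ee_rot: [-3.139, -0.003, -0.533] wrist_force: [-0.5, 0.7, 0.1] opening: 0.3 r 140.42790333113658 ang 63.637832908364395 yaw -30.55621779325672 [-0.52934073  0.71202849  0.11636336] 0.29976486378045486
2.5 [0.61, -0.03]
5.0 [1.22, -0.04]
7.5 [1.84, -0.01]
10.0 [2.45, 0.03]
12.5 [3.06, 0.11]
15.0 [3.66, 0.21]
17.5 [4.26, 0.34]
20.0 [4.85, 0.49]
22.5 [5.44, 0.67]
25.0 [6.02, 0.88]
```

View pics/w18.png

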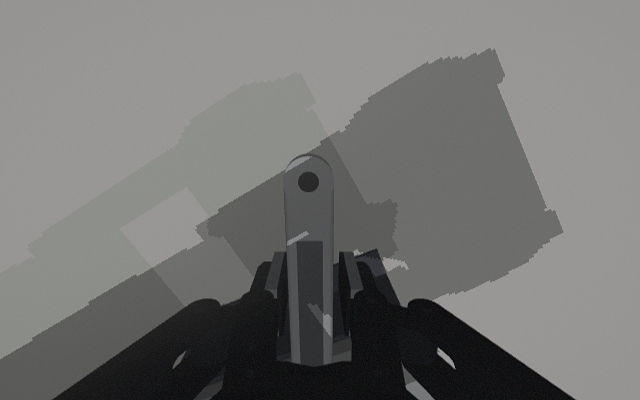

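View pics/s18.png

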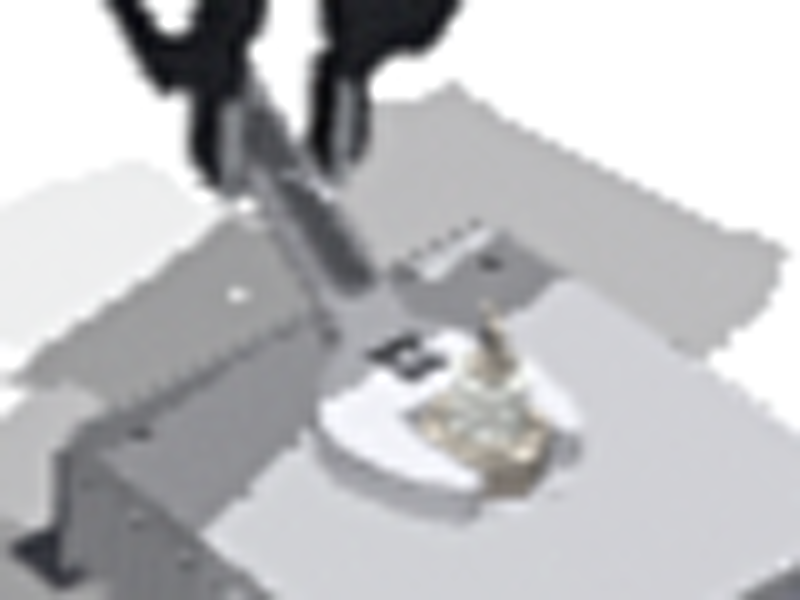

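```bash
python3 -m creep '[[0.6,0,0,0,0,2.5],[1.2,0,0,0,0,5],[1.8,0,0,0,0,7.5],[2.45,0,0,0,0,10],[3.05,0.1,0,0,0,12.5],[3.65,0.2,0,0,0,15],[4.25,0.35,0,0,0,17.5],[4.85,0.5,0,0,0,20],[5.4,0.65,0,0,0,22.5],[5.4,0.65,0,0,0,22.5]]' | tr '\n' ' '
python3 arc.py 2 6
```

```text
t: 36.62 ee_pos: [706.2, -1.2, 25.8] ee_rot: [-3.138, -0.002, -0.924] wrist_force: [-1.0, 0.5, 0.5] opening: 0.299 r 140.47008496623528 ang 41.37022636221159 yaw -52.96095438903065 [-0.95700355  0.48681554  0.50992032] 0.29928232291531426
2.0 [0.49, -0.03]
4.0 [0.98, -0.04]
6.0 [1.47, -0.03]
8.0 [1.96, -0.01]
10.0 [2.45, 0.03]
12.0 [2.94, 0.09]
```

```bash
for i in 1 2 3; do python3 -m creep '[[0.25,0,0,0,0,1],[0.5,0,0,0,0,2],[0.75,0,0,0,0,3],[1,0,0,0,0,4],[1,0,0,0,0,4]]' | tr '\n' ' '; echo; done
```

```text
t: 37.25 ee_pos: [712.4, -9.4, 25.9] ee_rot: [-3.138, -0.002, -0.995] wrist_force: [-0.2, 2.0, 0.4] opening: 0.296 
t: 37.88 ee_pos: [717.9, -18.0, 25.8] ee_rot: [-3.138, -0.002, -1.065] wrist_force: [0.4, 1.3, -0.2] opening: 0.302 
t: 38.5 ee_pos: [722.6, -26.2, 25.8] ee_rot: [-3.137, -0.0, -1.135] wrist_force: [-1.9, 7.3, -0.1] opening: 0.303
```

Force is rising to 7.5 N. I'll push a little more to see if it is solid.

```bash
for i in 1 2 3; do python3 -m creep '[[0.15,0,0,0,0,0.3],[0.3,0,0,0,0,0.6],[0.3,0,0,0,0,0.6]]' | tr '\n' ' '; echo; done
python3 - <<'E'
from h import *
s=ctrl.observe();print(s["wrist_force"],s["wrist_torque"])
C=cam("wrist");cv2.imwrite("pics/w19.png",C[0])
S=cam("side");S=(cv2.convertScaleAbs(S[0],alpha=1.3),)+S[1:];crop(S,330,180,410,240,10,"s19.png")
E
```

```text
t: 38.88 ee_pos: [723.7, -28.1, 25.6] ee_rot: [-3.138, 0.001, -1.146] wrist_force: [-2.4, 8.7, 1.5] opening: 0.303 
t: 39.25 ee_pos: [724.8, -30.2, 25.5] ee_rot: [-3.138, 0.003, -1.157] wrist_force: [-0.9, 8.6, -0.3] opening: 0.304 
t: 39.62 ee_pos: [725.8, -32.3, 25.5] ee_rot: [-3.138, 0.004, -1.168] wrist_force: [-1.0, 8.7, 0.1] opening: 0.302 
[-0.97935379  8.73471203  0.144331  ] [ 1.39009134  0.35891275 -0.00585123]
```

View pics/w19.png

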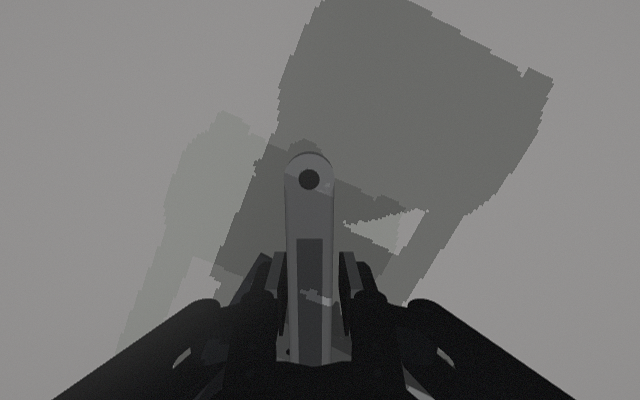

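View pics/s19.png

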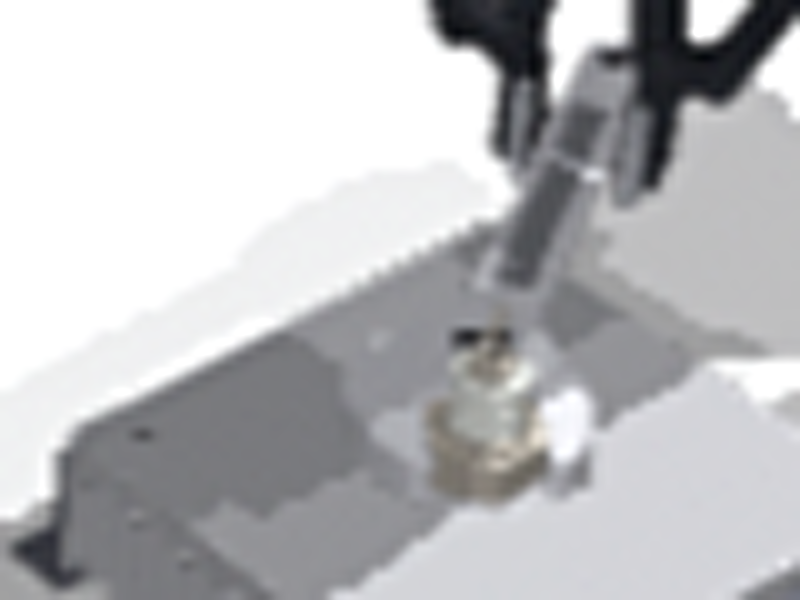

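The force stays flat at about 8.7 N while it still moves, so it may be turning or slipping. I'll lift off and look.

```bash
python3 -m creep '[[-0.2,0,0,0,0,0],[-0.2,0,0,0,0,0]]' 0.5 | tr '\n' ' '; python3 -m creep '[[0,0,-2,0,0,0],[0,0,-5,0,0,0],[0,0,-8,0,0,0],[0,0.5,-10,0,0,0],[0,0.5,-10,0,0,0]]' 1 | tr '\n' ' '
python3 - <<'E'
from h import *
C=cam("wrist");cv2.imwrite("pics/w20.png",C[0])
C=(cv2.convertScaleAbs(C[0],alpha=1.6,beta=-20),)+C[1:];crop(C,255,260,375,370,6,"w20a.png")
E
```

```text
t: 39.98 ee_pos: [725.1, -30.7, 25.5] ee_rot: [-3.138, 0.004, -1.168] wrist_force: [0.2, -0.0, -0.3] opening: 0.501 t: 40.6 ee_pos: [720.7, -33.5, 127.9] ee_rot: [-3.135, 0.002, -1.169] wrist_force: [-0.2, 0.7, -0.5] opening: 0.999
```

View pics/w20.png

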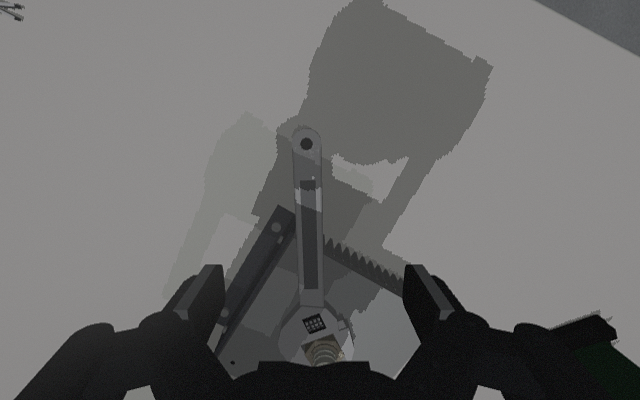

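View pics/w20a.png

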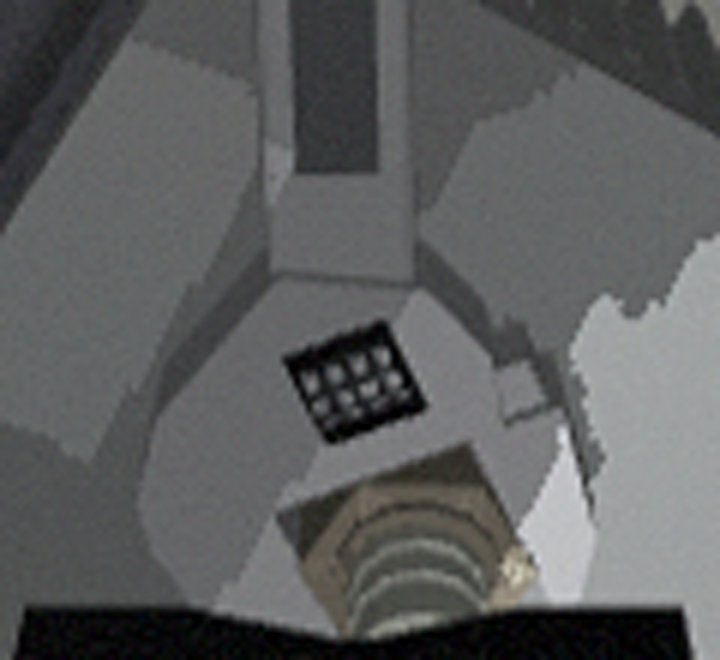

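```bash
python3 -m creep '[[0,1,-4,0,0,0],[0,4,-7,0,0,0],[0,8,-7,0,0,0],[0,9.5,-7,0,0,0],[0,9.5,-7,0,0,0],[0,9.5,-7,0,0,0]]' 1 | tr '\n' ' '
python3 - <<'E'
from h import *
C=cam("wrist");cv2.imwrite("pics/w21.png",C[0]); p=proj(C,[600.8,-94,74]);print(p)
x,y=int(p[0]),int(p[1])
C=(cv2.convertScaleAbs(C[0],alpha=1.6,beta=-20),)+C[1:];crop(C,x-50,y-45,x+50,y+30,8,"w21a.png");print(x-50,y-45)
E
```

```text
t: 41.4 ee_pos: [633.1, -70.5, 194.7] ee_rot: [-3.138, 0.004, -1.169] wrist_force: [0.0, -0.0, 0.4] opening: 1.002 [323.47393145 229.87195287]
273 184
```

View pics/w21a.png

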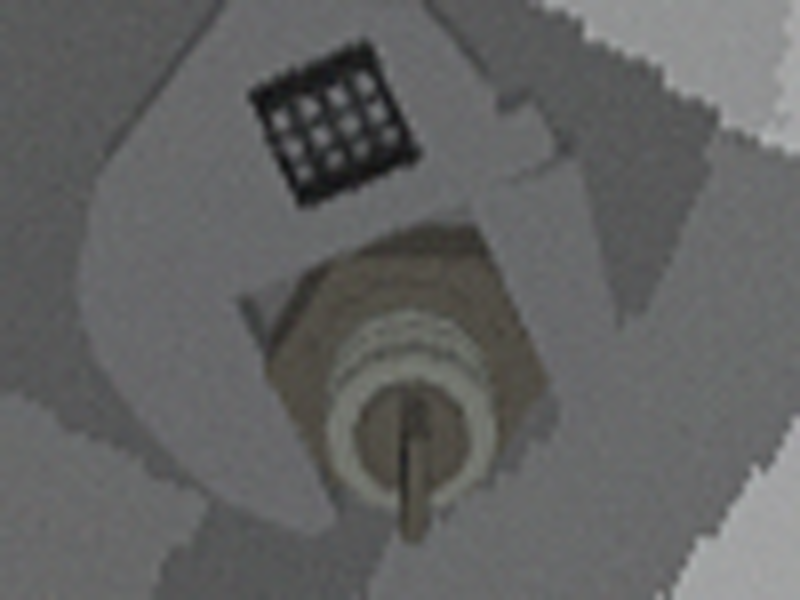

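```bash
python3 - <<'E'
from h import *
from scipy.optimize import least_squares
C=cam("wrist"); s=ctrl.observe()
P=[(338,258),(487,256),(547,378),(268,362)]; K=[0,1,2,5]
W=[plane(C,(273+p[0]/8,184+p[1]/8),74)[:2] for p in P]
f=lambda v:np.concatenate([w-[v[0]+18.5*np.cos(v[2]-k*np.pi/3),v[1]+18.5*np.sin(v[2]-k*np.pi/3)] for k,w in zip(K,W)])
r=least_squares(f,[601,-94,s["ee_rot"][2]+np.radians(120)]);a=np.degrees(r.x[2]);print(r.x[:2],a,np.round(r.fun,1)); print("turned mod60:",(98-a)%60)
w=[plane(C,(273+x/8,184+y/8),74)for x,y in[(252,95),(370,42),(420,155),(302,205)]]
wc=np.mean(w,0); d=(w[2]-w[1]+w[3]-w[0]); th=np.arctan2(d[1],d[0]); print("wrench x ang (worm)",np.degrees(th),"o",wc[:2]-rot(th)@[-36,5])
d=plane(C,(273+330/8,184+520/8),73)-plane(C,(273+240/8,184+300/8),73);print("fixed face",np.degrees(np.arctan2(d[1],d[0])))
d=plane(C,(273+547/8,184+370/8),73)-plane(C,(273+478/8,184+225/8),73);print("slide face",np.degrees(np.arctan2(d[1],d[0])))
d=plane(C,(273+468/8,184+212/8),73)-plane(C,(273+240/8,184+300/8),73);print("throat-90",np.degrees(np.arctan2(d[1],d[0]))-90)
E
```

```text
[600.30522601 -94.60924649] 50.68286919143485 [-0.9 -0.1  0.2 -0.  -0.2  0.4  0.9 -0.3]
turned mod60: 47.31713080856515
wrench x ang (worm) -133.51859507068502 o [598.73814538 -95.89773321]
fixed face -136.38729289051827
slide face -131.7252951793661
throat-90 -134.6866462884372
```

The hexagon has turned about 47° and the wrench about 51°. The force jumped near 47°, which suggests it is solid and the wrench took up the rest. I'll push once more from the same place and see whether the hexagon moves.

```bash
python3 -m creep '[[0,-1,0,0,0,0],[0,-5,0,0,0,0],[0,-9,2,0,0,0],[0,-9.9,6,0,0,0],[0,-10,11,0,0,0],[0,-10,15,0,0,0],[0,-10,17,0,0,0],[0,-10,17,0,0,0]]' 0.5 | tr '\n' ' '; python3 -m creep '[[0,0,0,0,0,0],[0,0,0,0,0,0]]' 0.3 | tr '\n' ' '; for i in 1 2 3; do python3 -m creep '[[0.15,0,0,0,0,0.4],[0.3,0,0,0,0,0.8]]' | tr '\n' ' '; echo; done
```

```text
t: 42.5 ee_pos: [725.4, -30.1, 24.1] ee_rot: [-3.139, 0.005, -1.168] wrist_force: [0.1, 0.0, 0.8] opening: 0.5 t: 42.75 ee_pos: [726.3, -29.7, 26.1] ee_rot: [-3.137, 0.004, -1.168] wrist_force: [-1.5, 4.9, 3.4] opening: 0.301 t: 43.0 ee_pos: [727.4, -31.9, 26.7] ee_rot: [-3.137, 0.005, -1.182] wrist_force: [-3.6, 8.5, -1.5] opening: 0.297 
t: 43.25 ee_pos: [728.3, -33.9, 27.1] ee_rot: [-3.137, 0.006, -1.196] wrist_force: [-3.4, 8.4, -0.7] opening: 0.299 
t: 43.5 ee_pos: [729.2, -35.9, 27.4] ee_rot: [-3.137, 0.008, -1.21] wrist_force: [-3.2, 7.9, 0.1] opening: 0.297
```

```bash
python3 -m creep '[[-0.2,0,0,0,0,0],[-0.2,0,0,0,0,0]]' 0.5 | tr '\n' ' '; python3 -m creep '[[0,0,-2,0,0,0],[0,0,-6,0,0,0],[0,2,-11,0,0,0],[0,6,-16,0,0,0],[0,10,-17,0,0,0],[0,10,-17,0,0,0],[0,10,-17,0,0,0]]' 1 | tr '\n' ' '
python3 - <<'E'
from h import *
C=cam("wrist");cv2.imwrite("pics/w22.png",C[0]); p=proj(C,[600.8,-94,74]);print(p)
x,y=int(p[0]),int(p[1])
C=(cv2.convertScaleAbs(C[0],alpha=1.6,beta=-20),)+C[1:];crop(C,x-50,y-45,x+50,y+30,8,"w22a.png");print(x-50,y-45)
E
```

```text
t: 43.75 ee_pos: [728.8, -34.2, 28.0] ee_rot: [-3.136, 0.007, -1.21] wrist_force: [0.2, -0.0, 0.6] opening: 0.499 t: 44.62 ee_pos: [635.0, -71.0, 198.5] ee_rot: [-3.135, 0.006, -1.21] wrist_force: [-0.2, 0.3, -0.2] opening: 1.002 [324.18074764 229.94582861]
274 184
```

View pics/w22a.png

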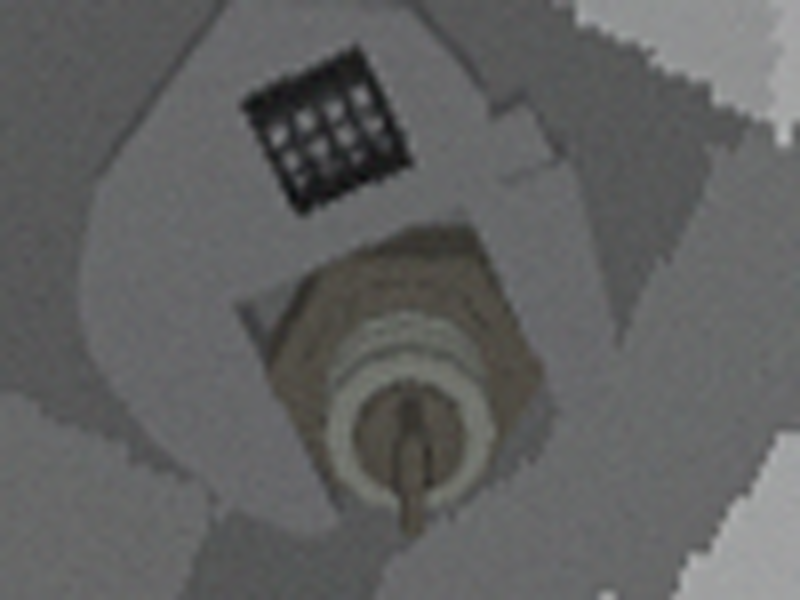

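```bash
python3 - <<'E'
from h import *
from scipy.optimize import least_squares
C=cam("wrist"); s=ctrl.observe()
P=[(322,262),(478,258),(543,372),(268,362)]; K=[0,1,2,5]
W=[plane(C,(274+p[0]/8,184+p[1]/8),74)[:2] for p in P]
f=lambda v:np.concatenate([w-[v[0]+18.5*np.cos(v[2]-k*np.pi/3),v[1]+18.5*np.sin(v[2]-k*np.pi/3)] for k,w in zip(K,W)])
r=least_squares(f,[601,-94,s["ee_rot"][2]+np.radians(120)]);a=np.degrees(r.x[2]);print(r.x[:2],a,np.round(r.fun,1)); print("turned mod60:",(98-a)%60)
w=[plane(C,(274+x/8,184+y/8),74)for x,y in[(243,103),(355,45),(412,162),(302,215)]]
wc=np.mean(w,0); d=(w[2]-w[1]+w[3]-w[0]); th=np.arctan2(d[1],d[0]); print("wrench x ang (worm)",np.degrees(th),"o",wc[:2]-rot(th)@[-36,5])
C1=cv2.imread("pics/w22.png");cv2.imwrite("pics/w22s.png",C1)
for z,p in ((71,None),):
    pass
E
```

```text
[600.51083384 -93.95706128] 50.396729728248644 [-1.4  0.8 -0.2 -0.4  0.   0.2  1.6 -0.6]
turned mod60: 47.603270271751356
wrench x ang (worm) -133.26080017020732 o [599.09205716 -96.31515391]
```

View pics/w22.png

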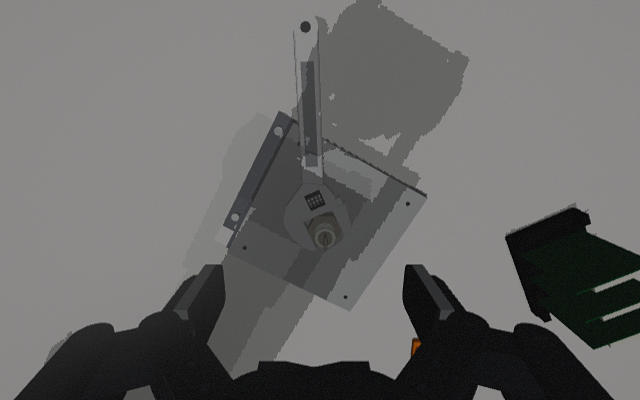

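View pics/w21.png

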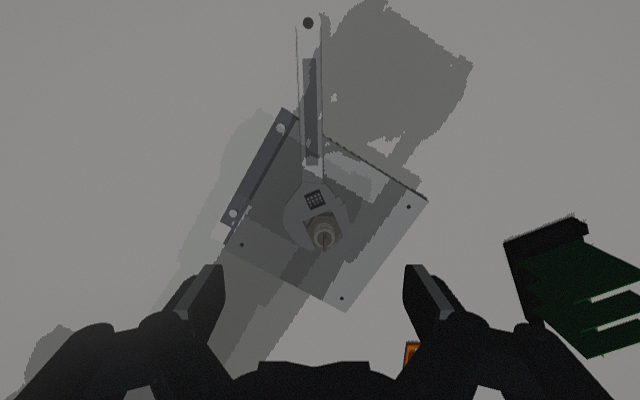

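```bash
python3 - <<'E'
from h import *
C=cam("wrist")
H=np.array(ctrl.snapshot("wrist")["hand_eye"])
def pose(pos,rpy):
    Rt=Rn.from_euler('xyz',rpy).as_matrix(); R=(Rt@H[:3,:3]).T; return (None,C[1],R,-R@(Rt@H[:3,3]+np.array(pos)))
L=[("w16",(625.5,44.4,123.5),(-3.1405,-.0019,-.2484),(319,152.5),(314.5,297)),
("w17",(628.9,43.4,25.2),(-3.14,-.003,-.272),(313,181),(312.5,362)),
("w18",(663.2,31.8,25.6),(-3.139,-.003,-.533),(308.5,182),(312,362)),
("w19",(725.8,-32.3,25.5),(-3.138,.004,-1.168),(309,179),(312.5,362)),
("w20",(720.7,-33.5,127.9),(-3.135,.002,-1.169),(306,144),(311,289)),
("w21",(633.1,-70.5,194.7),(-3.138,.004,-1.169),(308,23),(313,162)),
("w22",(635,-71,198.5),(-3.135,.006,-1.21),(305.5,27),(311.5,165))]
for n,p,r,a,b in L:
    Q=pose(p,r);A=plane(Q,a,71);B=plane(Q,b,71);d=A-B;print(n,np.degrees(np.arctan2(d[1],d[0])),A[:2])
E
```

```text
w16 74.28139560194188 [640.44235634  90.50369193]
w17 74.23563631269482 [640.63828871  90.99023783]
w18 60.276294737520296 [684.86749624  75.22830574]
w19 23.907702785654703 [770.38290895 -10.1876477 ]
w20 24.618927950833385 [768.09468195  -6.1600225 ]
w21 25.053860813748376 [768.04083146  -6.58300198]
w22 23.045326380138132 [770.00732369 -10.8948352 ]
```

The wrench crept about 1.8° more on that push, and the jaw gap still measures 32.1 mm. I can't tell yet whether it is solid or still turning against higher resistance, so I'll push another clear 5° and watch force and geometry.

```bash
python3 -m creep '[[0,-1,0,0,0,0],[0,-5,0,0,0,0],[0,-9,2,0,0,0],[0.1,-9.9,6,0,0,0],[0.1,-10,11,0,0,0],[0.1,-10,15,0,0,0],[0.1,-10,17.2,0,0,0],[0.1,-10,17.2,0,0,0]]' 0.5 | tr '\n' ' '; python3 -m creep '[[0,0,0,0,0,0],[0,0,0,0,0,0]]' 0.3 | tr '\n' ' '; python3 arc.py 2 2
for i in 1 2 3; do python3 -m creep '[[0.25,0,0,0,0,1],[0.5,0,0,0,0,2]]' | tr '\n' ' '; echo; done; python3 - <<'E'
from h import *
C=cam("wrist");cv2.imwrite("pics/w23.png",C[0])
E
```

```text
t: 45.82 ee_pos: [729.0, -34.5, 23.8] ee_rot: [-3.139, 0.008, -1.21] wrist_force: [-0.5, -0.2, 0.6] opening: 0.498 t: 46.08 ee_pos: [730.1, -33.7, 26.3] ee_rot: [-3.136, 0.008, -1.209] wrist_force: [-0.4, 5.9, 0.9] opening: 0.299 r 142.6713808698378 ang 25.013323649508102 yaw -69.28245377941228 [-0.37270048  5.9119739   0.8505864 ] 0.29886995211048706
2.0 [0.5, -0.03]
4.0 [0.99, -0.04]
t: 46.32 ee_pos: [732.1, -37.4, 28.2] ee_rot: [-3.135, 0.01, -1.244] wrist_force: [-3.0, 7.0, -1.3] opening: 0.3 
t: 46.58 ee_pos: [733.9, -41.2, 29.9] ee_rot: [-3.135, 0.011, -1.279] wrist_force: [-5.4, 7.0, -1.8] opening: 0.299 
t: 46.82 ee_pos: [735.5, -45.1, 31.5] ee_rot: [-3.134, 0.012, -1.314] wrist_force: [-3.3, 7.3, -1.8] opening: 0.299
```

View pics/w23.png

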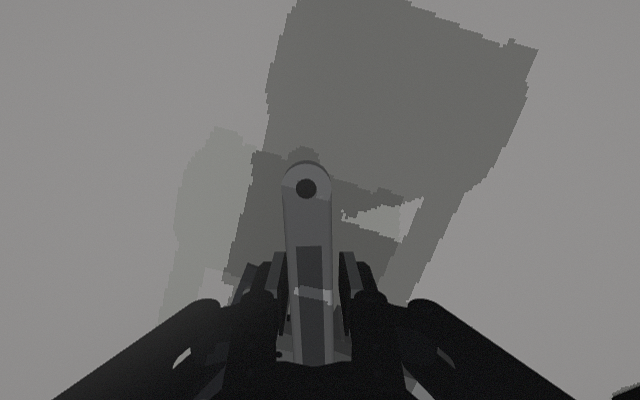

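```bash
python3 -m creep '[[-0.2,0,0,0,0,0],[-0.2,0,0,0,0,0]]' 0.5 | tr '\n' ' '; python3 -m creep '[[0,0,-2,0,0,0],[0,0,-6,0,0,0],[0,2,-11,0,0,0],[0,6,-14,0,0,0],[0,10,-14,0,0,0],[0,11,-14,0,0,0],[0,11,-14,0,0,0]]' 1 | tr '\n' ' '
python3 - <<'E'
from h import *
C=cam("wrist");cv2.imwrite("pics/w24.png",C[0]); p=proj(C,[600.8,-94,74]);print(p)
x,y=int(p[0]),int(p[1])
C=(cv2.convertScaleAbs(C[0],alpha=1.8,beta=-20),)+C[1:];crop(C,x-50,y-45,x+50,y+30,8,"w24a.png");print(x-50,y-45)
E
```

```text
t: 47.12 ee_pos: [735.9, -43.4, 33.2] ee_rot: [-3.132, 0.011, -1.315] wrist_force: [0.5, 0.6, 1.4] opening: 0.502 t: 48.0 ee_pos: [628.7, -73.3, 173.5] ee_rot: [-3.13, 0.01, -1.315] wrist_force: [0.6, -0.3, -0.2] opening: 1.002 [329.20364213 232.21437518]
279 187
```

View pics/w24a.png

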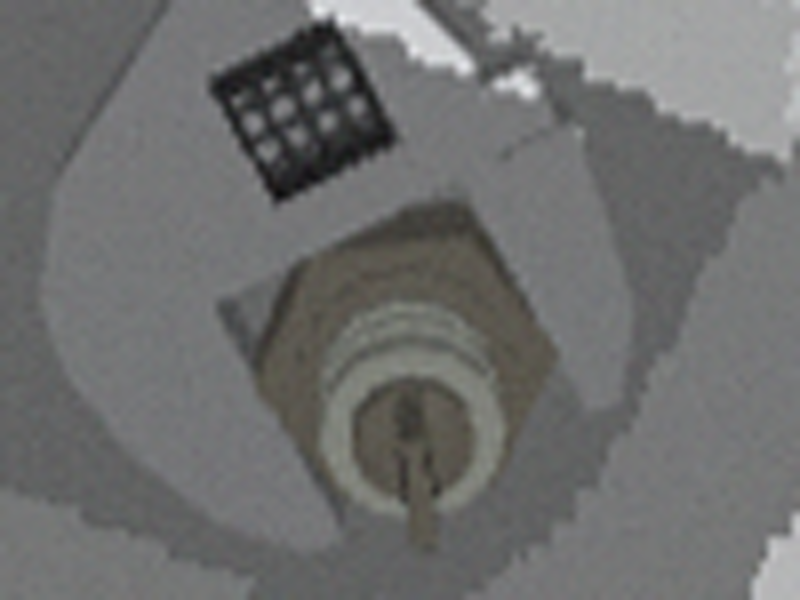

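View pics/w24.png

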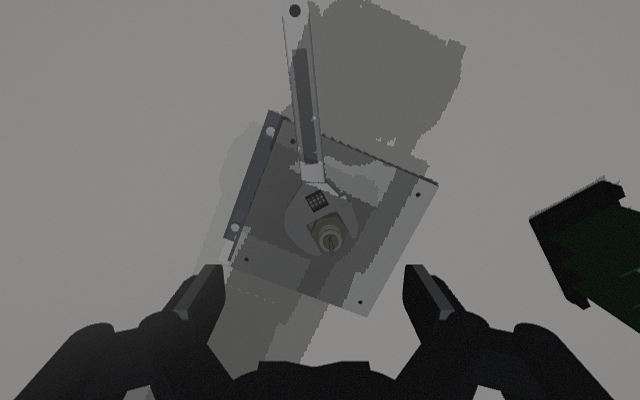

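```bash
python3 - <<'E'
import cv2,numpy as np
out=[]
for n,(x,y) in (("w21",(325,228)),("w24",(330,231))):
    im=cv2.imread(f"pics/{n}.png")[y-24:y+24,x-24:x+24]
    im=cv2.bilateralFilter(im,5,15,2)
    b=cv2.resize(im,None,fx=8,fy=8,interpolation=cv2.INTER_CUBIC)
    b=cv2.normalize(b,None,0,255,cv2.NORM_MINMAX); b=cv2.convertScaleAbs(b,alpha=1.8,beta=-40)
    out.append(b)
cv2.imwrite("pics/cmp.png",np.hstack(out))
E
```

```text
(no output)
```

View pics/cmp.png

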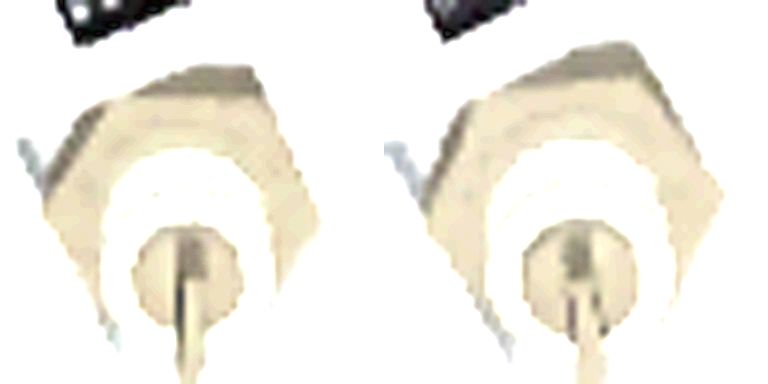

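```bash
python3 - <<'E'
from h import *
from scipy.optimize import least_squares
H=np.array(ctrl.snapshot("wrist")["hand_eye"]);K0=cam("wrist")[1]
def pose(pos,rpy):
    Rt=Rn.from_euler('xyz',rpy).as_matrix(); R=(Rt@H[:3,:3]).T; return (None,K0,R,-R@(Rt@H[:3,3]+np.array(pos)))
s=ctrl.observe()
for n,p,r,o,P,ha,hb in (("w21",(633.1,-70.5,194.7),(-3.138,.004,-1.169),(301,204),[(110,97),(262,97),(320,218),(42,203)],(308,23),(313,162)),
  ("w24",s["ee_pos"],s["ee_rot"],(306,207),[(98,100),(256,75),(338,195),(42,208)],(294.5,11),(309.5,161))):
    C=pose(p,r); W=[plane(C,(o[0]+(a-3.5)/8,o[1]+(b-3.5)/8),74)[:2] for a,b in P]
    f=lambda v:np.concatenate([w-[v[0]+18.5*np.cos(v[2]-k*np.pi/3),v[1]+18.5*np.sin(v[2]-k*np.pi/3)] for k,w in zip([0,1,2,5],W)])
    q=least_squares(f,[601,-94,r[2]+np.radians(120)]).x; a=np.degrees(q[2])
    d=plane(C,ha,71)-plane(C,hb,71)
    print(n,q[:2],"hex",a,"turned",(98-a)%60,np.round(f(q),1),"handle",np.degrees(np.arctan2(d[1],d[0])))
E
```

```text
w21 [600.12620592 -93.72246249] hex 50.65305774283611 turned 47.34694225716389 [-0.8  0.2  0.2 -0.2 -0.2  0.5  0.8 -0.4] handle 25.05462576420501
w24 [601.28862902 -93.38170535] hex 49.57432163453809 turned 48.42567836546191 [-1.6 -0.2 -0.1  0.2 -0.   0.7  1.7 -0.6] handle 20.175256500166633
```

```bash
python3 - <<'E'
from h import *
C=cam("wrist")
w=[plane(C,(279+x/8,187+y/8),74)for x,y in[(210,80),(328,22),(397,138),(280,203)]]
wc=np.mean(w,0)
for th in (20.2-157.5+1.2,):
    print("o",wc[:2]-rot(np.radians(th))@[-36,5])
S=cam("side");S=(cv2.convertScaleAbs(S[0],alpha=1.3),)+S[1:];crop(S,340,180,420,240,9,"s25.png")
E
```

```text
o [599.14289708 -95.59910021]
```

View pics/s25.png

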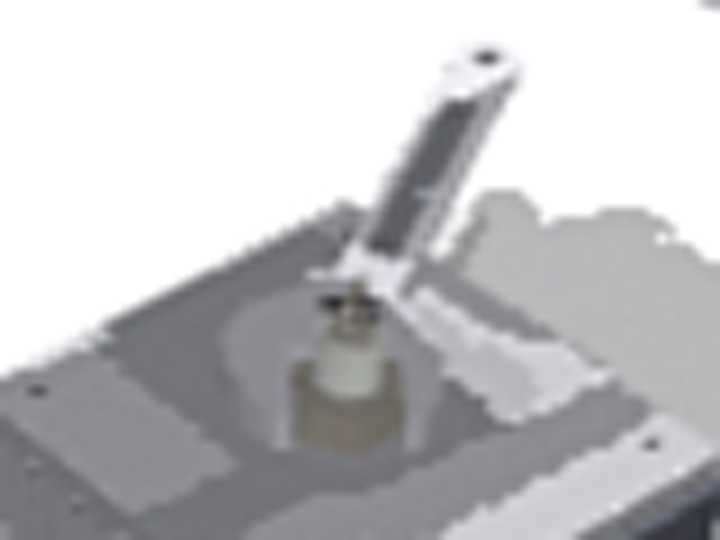

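The wrench lies flat around the hexagon with its origin about 2.4 mm off the axis, and the arm is clear at z ≈ 173. I'm handing in.

```bash
python3 -c "
from bench import ctrl
s=ctrl.observe();print(s['t'],s['wrist_force']);print(ctrl.sign_off())"
```

```text
48.25 [ 0.52573549  0.15471636 -1.2094515 ]
the job is handed in; nothing more can be done
None
```

The job is handed in at about 48 s. The wrench was set over the hexagon, its worm was rolled until it jammed, and the rectifier was swung clockwise until it resisted. Whether it is truly solid is inferred, not measured.

- **Placing:** The shut fingertips turned out to be about 32.5 mm behind the reported TCP. The first grasp closed above the handle, so I found the offset by touching the handle and used it from then on.
- **Nip:** The drag on the worm rose from about 5.5 N to 11–13 N with the tip slipping. The jaw gap then measured about 32.5 mm, with both faces flush on the flats. The contact force between wrench and rectifier could not be read directly.
- **Tightening:** The push was 1–2 N up to about 47° of swing, then jumped to 7–9 N.
- **Solid or not:** In two more pushes the wrench crept about 5° further while the hexagon stayed put, to within about 1° in the images. I took that as solid. The force levelled off rather than climbing steeply, and the joint angle and its starting value could not be read.
- **At the end:** The wrench lay flat around the hexagon with its origin about 2.4 mm from the axis. It sat a few degrees out of square from the extra pushes. The arm was clear. I never went near the bystanders, but I did not measure their positions again.

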